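Clear a forgotten screwdriver from a laser cradle, then mount the laser head

TASK

Someone left a screwdriver lying in the bed of the laser cradle: put it in the blue tool tray. Then mount the laser head, which is parked standing on end: lay it in the emptied cradle, down flat on the bed with its bright lens end at the grey shutter housing, and swing the strap over so that it lies closed across the head. Do not let the head topple or fall, and leave the other things on the table where they are.

Things in the scene. Friction and masses are not known exactly. Their poses are not given: they have to be found in the camera images.
- cradle: aluminium laser cradle fixed to the table; origin at its underside, midway along the bed; +x = beam direction, z up. Base plate x -110 to +126 mm, 90 wide, 10 thick. Rear stop x -104 to -94, 60 wide, top z 50. Grey shutter housing x +94 to +124, 72 wide, top z 98, a knob on it to z 109
- bed (a point): centre of the top of the cradle's bed (cradle z 22 mm), axes as the cradle; bed 30 mm wide, x -94 to +94. Two saddles centred at x -66 and +66, 30 mm long each; the head drops between their side walls: inner faces y +-24 up to 20 mm above the bed, flaring to +-29 at 30 mm; outside +-33. Between the saddles (x -51 to +51) the sides are open down to the base plate, 12 mm below the bed
- strap (a joint): the cradle's dark strap with a red tab, hinged at the +y side of the rear saddle: 0 = closed, lying level across the head; grows as it opens, 1.57 = upright, up to 2.0 (leaning outward, to +y). Stiff hinge: stays where left
- strap_hinge (a point): the strap's hinge axis (it runs along the cradle's x), at cradle x -66, y +38, z 71 mm. The strap is 22 mm wide in x, 7 mm thick and reaches 91 mm from this axis (towards -y when closed)
- strap_tab (a point): upper face of the red tab near the strap's free end, 82 mm from the hinge axis
- laser_head: laser head: black square-section housing 44 x 44 x 180 mm with cooling fins on the rear half, yellow patches and a bright aluminium bezel with amber lens at the front end, 0.45 kg; stands on its rear face. Origin at the centre of the rear face; its +z runs along the housing to the lens end
- head_mid (a point): centre of the laser head's housing, 90 mm from either end, 22 mm inside each side
- head_front (a point): centre of the laser head's lens face
- screwdriver: screwdriver with a yellow and black handle, 184 mm long, lying; origin under its middle. Own +y points to the handle's butt: handle from y +4 to +92 mm, 24 mm wide and high; steel shaft 6 mm thick from y -86 to +4, 12 mm above the underside
- driver_handle (a point): point in the middle of the handle to grip (12 mm above its underside)
- driver_butt (a point): rear end of the screwdriver's handle, on its axis
- driver_tip (a point): tip of the screwdriver's blade
- tray: blue open tool tray, 106 x 262 mm (own x, y), 26 mm high, wall and floor 3 mm, fixed; origin at its underside's centre. A hex key, 5 mm high, lies along its +x wall
- tin: bystander: round white tin, 62 mm wide, 30 mm high; origin under its centre
- lens_can: bystander: black objective canister with clear cap, 38 mm wide, 52 mm high; origin under its centre
- kapton: bystander: roll of amber tape, 67 mm wide, 12 mm high; origin under its centre
- marker: bystander: white and blue marker pen, 133 x 16 mm, lying along its own y; origin under its middle
- film_dish: bystander: yellow-green dish, 63 mm wide, 12 mm high; origin under its centre

How it is judged:
On the way, in this order (a step that is already met when the one before it is completed fails the run):
1. the screwdriver lies in the blue tool tray, released (x of driver_butt in the frame of tray between -0.053 and 0.053 m and y of driver_butt in the frame of tray between -0.131 and 0.131 m and z of each of driver_butt, driver_tip in the frame of tray below 0.036 m and x of driver_tip in the frame of tray between -0.053 and 0.053 m and y of driver_tip in the frame of tray between -0.131 and 0.131 m and contact force between the fingers and screwdriver below 0.5 N and linear speed of screwdriver below 0.03 m/s), for 0.2 s.
2. the laser head lies in the cradle, flat on the bed, lens end at the shutter housing, released (x of head_mid in the frame of bed between -0.008 and 0.008 m and y of head_mid in the frame of bed between -0.005 and 0.005 m and z of head_mid in the frame of bed between 0.018 and 0.026 m and x of head_front in the frame of bed above 0.08 m and angle between the z axis of laser_head and the x axis of cradle, either way round below 0.05 rad and contact force between the fingers and laser_head below 0.5 N and linear speed of laser_head below 0.03 m/s), for 0.2 s.
At the end, for the whole second after the job is handed in: Screwdriver inside the tray's walls, both ends below 36 mm; laser head in the cradle, lens end at the shutter housing, within 8 mm along, 5 mm across and 4 mm in height of flat on the bed, 0.05 rad of its line; strap within 0.08 rad of closed; all released and at rest (all of step 1 and all of step 2 and value of joint strap below 0.08 rad); the robot touches nothing.
It fails at once if the laser head topples or falls: it moves faster than 0.7 m/s while the fingers do not hold it (linear speed of laser_head above 0.7 m/s and contact force between the fingers and laser_head below 0.5 N).
It fails at once if another thing on the table is shifted by more than 30 mm (distance of any of tin, lens_can, kapton, marker, film_dish from where it was at the start of the episode above 0.03 m).
It also fails if it takes over 72 s, if anything falls off the work surface, if the arm or the gripper's body presses on something with over 40 N, if the wrist force passes 120 N, or if a joint passes its speed limit or range.

ROBOT

A 7-joint arm with a two-finger parallel gripper is mounted at the origin on a cart in front of the work surface, level with it; the furniture and walls round the work are solid. World frame = base frame: x ahead of the robot, y to its left, z up, the work surface at z = 0. Lengths are in m, angles in rad, forces in N, time in s.
With the tool pointing down it reaches from about 0.35 to 0.9 m from the base axis. Payload 7.2 kg.
Tool frame: the origin (TCP) lies where the fingers leave the gripper's body, on its centre line; the fingertips stand 80 mm ahead of it and the grasp point (between the pads) lies 61 mm ahead of it; z points along the fingers, y is the line along which they close (so a half turn about z gives the same grasp; the last joint's range is limited). The gripper opens to 88 mm and grips with 3 to 60 N. Pads are 20 mm wide; open, the fingers measure 115 mm over their backs; the gripper's body (75 mm by 178 mm) begins 61 mm behind the grasp point.
Start: joints at [-1.355, 0.411, -0.013, 1.596, 0.006, 1.134, -0.082], TCP at [0.175, 0.6, 0.303] pointing down, gripper open.
Joint ranges: [-2.95, 2.95], [-0.29, 1.99], [-1.47, 1.44], [0.14, 2.54], [-1.03, 4.17], [0.13, 1.85], [-2.86, 2.86]. Speed limits (rad/s): [2.39, 2.39, 3.01, 3.01, 3.14, 3.14, 3.14].

INTERFACE

Orientations are given as a rotation vector (axis times angle).
In Python, from workcell import env gives the robot as it stands. The module is installed in compiled form; this text tells all that it offers.
- The arm moves only by the tool step_arm, never from a script. Its argument "deltas" is a list of rows, each a list of 7 numbers: the shift along the tool's x, y, z in cm, then the turn, a rotation vector about the tool's x, y, z in rad, then the closure, from 0 (fully open) to 1 (shut). In form: [[x, y, z, wx, wy, wz, hand], ...]. A call has 1 to 10 rows; each row is the pose to reach, as a shift and turn from the pose commanded when the call began, along the tool's axes at that moment; what a row does not reach only later rows make up. A row lasts 1/12 s, in which the tool goes at most 41.7 mm and 7.16 degrees, less where a joint would pass 70% of its speed; a pose out of reach is approached as far as the arm can. A call with a gripper value outside its range is refused whole. The fingers move at their own pace and stop on an object; "force" is the grip in N (left out, the last holds). Time passes only in rows, so rows that repeat a pose let the fingers close. It gives the time, the measured TCP pose, the force, the opening and the grip force at its end, in the units of the state.
- env.state(): the state, without advancing time (a new reading comes with each control period).
- env.camera(name): name is "scene" or "top" or "wrist"; returns a dict with "pixels" (480x640x3 uint8, blue, green, red), "depth" (480x640 float32, m along the optical axis (not along the pixel's ray), 0 where there is no reading), "vertical_fov" (degrees; the focal length in pixels is half the picture's height over the tangent of half this angle, whatever the lens; pixels are square), "cx", "cy" (the principal point, pixels), "dist_coeffs" ([k1, k2, p1, p2, k3] as OpenCV has them; the pictures are not rectified), "pose" (4x4, takes a point from camera to world coordinates). Camera axes: x right, y down, z forward; pixel columns grow to the right and rows downward; lengths in m; the calibration is good to about 2 mm. A picture is of the moment at which its call begins.
- env.finish_job(): hands the job in; it is judged then, once.
Trained networks look in the newest picture that a camera, given by its name, has taken for a name from the list of things; names that differ only in an ending like _2 or _b are one class to them, and where a whole thing is asked for, a point or a joint stands for the part that bears it (a point fixed in the world has none). Each returns a list of dicts, best first, with "conf" (0 to 1); they miss things now and then, are a little off and sometimes report something else, mostly with a low value. They report only what shows in the picture. A call takes as long as a camera call.
- env.outline_of(camera, target): "region" (480x640 bool, what is visible of it) and "bbox" ([left, top, right, bottom] in pixels, round what is visible of it).
The state is a dict: "time": time; "joints": joint angles; "dq": joint speeds; "effort": joint torques, N m; "tool_pos": TCP position; "tcp_rot": TCP orientation; "contact_force": force on the tool from outside, world axes, zero at the start; "wrist_torque": the same for the moment, N m; "grip_width": opening from 0.0 (shut) to 1.0 (fully open); "finger_force": force on a finger pad.
Only numpy, scipy, OpenCV 4.12 (cv2) and the standard library are available. Lean on these libraries where they do the work, as an engineer would, in place of code of your own. Each camera call takes 0.05 s, during which the arm holds its last target. There are 200 camera calls.

## Working session

There is one attempt and no reset: what is moved stays moved. The work goes in short steps, Python scripts to look and compute and a tool call to move; the robot and the scene stay as the last step left them, time stands still between calls to the robot, and variables do not carry over. Pictures are saved under pics/ and viewed, at most 10 in all, crops included, and the job is handed in when it is done.

Besides the shell and the picture viewer there is one more tool, called after "Call:" in YAML: its name, and indented under it one key for each argument. step_arm: Moves the arm, as the interface text tells. Its arguments: {"type":"object","properties":{"deltas":{"type":"array"},"force":{"type":"number"}},"required":["deltas"]}

```bash
mkdir -p pics
cat > h.py <<'E'
import numpy as np, cv2
from scipy.spatial.transform import Rotation as R
from workcell import env
def K(c):
    f=240/np.tan(np.radians(c["vertical_fov"])/2)
    return np.array([[f,0,c["cx"]],[0,f,c["cy"]],[0,0,1.]])
def world(c,uv,z=None):
    uv=np.asarray(uv,float).reshape(-1,2)
    n=cv2.undistortPoints(uv.reshape(-1,1,2),K(c),np.array(c["dist_coeffs"])).reshape(-1,2)
    r=np.c_[n,np.ones(len(n))]; P=np.array(c["pose"])
    if z is None:
        i=uv.round().astype(int); d=c["depth"][i[:,1].clip(0,479),i[:,0].clip(0,639)]
        w=(r*d[:,None])@P[:3,:3].T+P[:3,3]; return w[d>0]
    r=r@P[:3,:3].T; return P[:3,3]+r*((z-P[2,3])/r[:,2])[:,None]
def pix(c,X):
    P=np.linalg.inv(np.array(c["pose"]))
    return cv2.projectPoints(np.asarray(X,float).reshape(-1,1,3),cv2.Rodrigues(P[:3,:3])[0],P[:3,3],K(c),np.array(c["dist_coeffs"]))[0].reshape(-1,2)
def cloud(c,region):
    v,u=np.nonzero(region); return world(c,np.c_[u,v])
E
cat > a.py <<'E'
from h import *
np.set_printoptions(precision=4,suppress=True)
print(env.state())
for n in ["top","scene"]:
    c=env.camera(n); cv2.imwrite(f"pics/{n}0.png",c["pixels"]); print(n,np.array(c["pose"]),c["vertical_fov"])
    for t in ["cradle","strap","laser_head","screwdriver","tray","tin","lens_can","kapton","marker","film_dish"]:
        o=env.outline_of(n,t)
        for k in o[:2]:
            p=cloud(c,k["region"])
            r=cv2.minAreaRect(p[:,:2].astype(np.float32)) if len(p) else None
            print(t,round(k["conf"],2),k["bbox"],len(p), np.median(p,0) if len(p) else "", np.percentile(p[:,2],[2,98]) if len(p) else "", np.round(np.array([*r[0],*r[1],r[2]]),3) if r else "")
E
python3 a.py
```

```text
{'time': 0.0, 'joints': array([-1.3552,  0.4119, -0.0127,  1.597 ,  0.0056,  1.1343, -0.0822]), 'dq': array([ 0.0005,  0.002 ,  0.0002,  0.0019,  0.0005, -0.0001,  0.0001]), 'effort': array([ -0.0001, -58.795 ,   0.6414, -29.1084,  -0.0539,   0.0179,
         0.0002]), 'tool_pos': array([0.1749, 0.5996, 0.3018]), 'tcp_rot': array([-0.4442, -3.1099,  0.0025]), 'contact_force': array([ 0.2276,  0.5027, -1.1162]), 'wrist_torque': array([ 0.0483, -0.0138,  0.0206]), 'finger_force': 0.0, 'grip_width': 1.0021168743005255}
top [[-0.0075 -0.9843  0.1763  0.3595]
 [-0.9998  0.0043 -0.0184 -0.1073]
 [ 0.0174 -0.1764 -0.9842  1.0704]
 [ 0.      0.      0.      1.    ]] 57.93327039685705
cradle 0.86 [305.7, 205.8, 403.1, 246.7] 3101 [ 0.5653 -0.231   0.022 ] [0.0063 0.1484] [ 0.569 -0.222  0.24   0.124 88.608]
strap 0.57 [385.7, 235.5, 404.1, 248.4] 158 [ 0.5221 -0.294   0.1297] [0.0034 0.1586] [ 0.525 -0.306  0.047  0.042 89.311]
strap 0.25 [319.7, 216.6, 377.6, 231.1] 352 [ 0.5797 -0.1805  0.0435] [0.0322 0.0484] [ 0.583 -0.205  0.026  0.138  1.302]
laser_head 0.56 [380.1, 275.2, 419.4, 306.9]
[... 2550 characters left out ...]
8 -0.2123  0.0383] [0.001  0.0532] [ 0.711 -0.204  0.037  0.034 75.067]
kapton 0.52 [370.6, 236.3, 392.5, 255.2] 309 [ 0.7052 -0.0894  0.0097] [-0.0013  0.0143] [ 0.707 -0.088  0.069  0.063 59.214]
kapton 0.52 [423.1, 293.3, 455.7, 319.7] 614 [ 0.7101 -0.3569  0.0285] [0.002  0.0326] [ 0.727 -0.343  0.092  0.059 34.633]
marker 0.55 [255.3, 291.5, 283.8, 325.0] 243 [ 0.3515 -0.1967  0.0137] [0.0072 0.0175] [ 0.351 -0.19   0.014  0.129  9.483]
film_dish 0.93 [408.3, 279.7, 433.5, 295.5] 427 [ 0.7148 -0.2744  0.0114] [0.0004 0.0151] [ 0.715 -0.275  0.094  0.062 54.711]
film_dish 0.74 [321.8, 235.6, 402.6, 329.6] 3410 [ 0.5593 -0.2278  0.0285] [0.0014 0.1379] [ 0.588 -0.167  0.363  0.135 82.643]
```

```bash
python3 -c "
import cv2
a=cv2.imread('pics/top0.png')[150:340,160:430]; b=cv2.imread('pics/scene0.png')[195:360,210:470]
a=cv2.resize(a,None,fx=2.1,fy=2.1,interpolation=cv2.INTER_CUBIC); a=cv2.resize(a,(420,298)) if 0 else a
cv2.imwrite('pics/top1.png',cv2.resize(cv2.imread('pics/top0.png')[150:340,160:430],(800,563),interpolation=cv2.INTER_CUBIC))
cv2.imwrite('pics/scene1.png',cv2.resize(b,(800,508),interpolation=cv2.INTER_CUBIC))
"
```

```text
(no output)
```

View pics/top1.png

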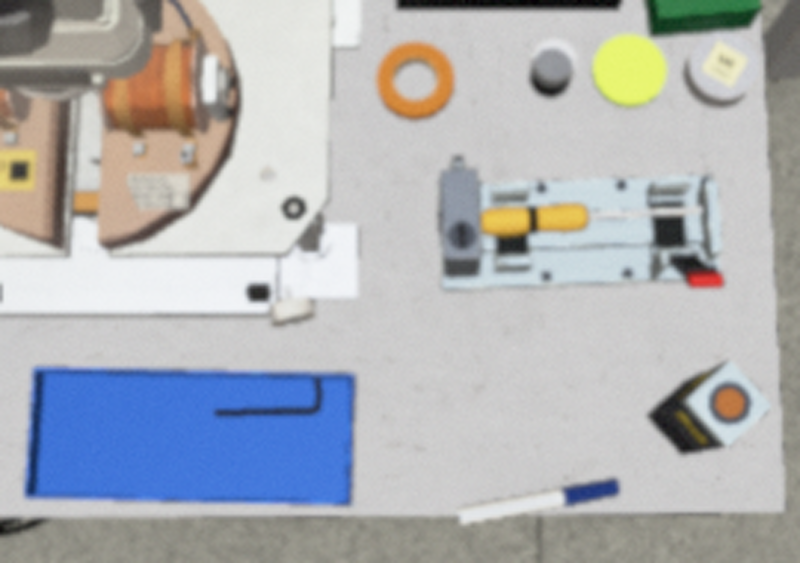

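View pics/scene1.png

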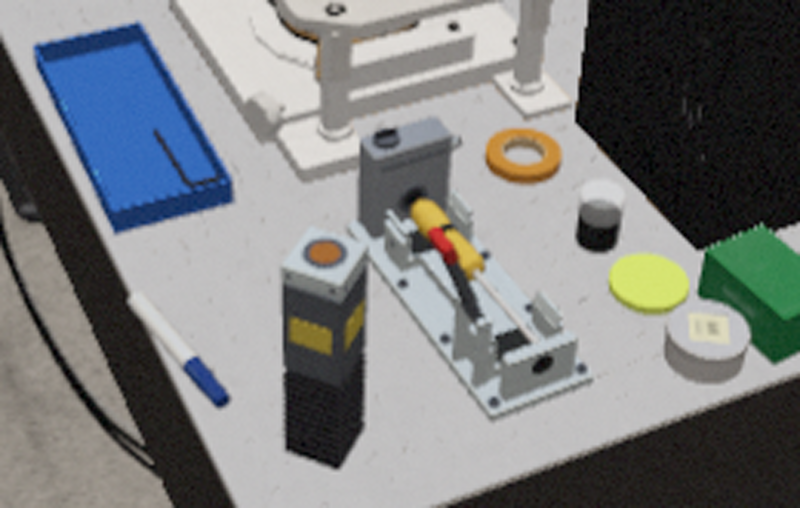

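```bash
cat >> h.py <<'E'
np.set_printoptions(precision=4,suppress=True)
def down(az): # tool pointing down, tool y at azimuth az (deg)
    a=np.radians(az); y=np.array([np.cos(a),np.sin(a),0]); z=np.array([0,0,-1.]); return np.c_[np.cross(y,z),y,z]
def delta(p,Rm,frm=None):
    s=env.state(); p0,R0=(s["tool_pos"],R.from_rotvec(s["tcp_rot"]).as_matrix()) if frm is None else frm
    d=R0.T@(np.array(p)-p0)*100; w=R.from_matrix(R0.T@Rm).as_rotvec()
    print("delta",np.round(np.r_[d,w],3)); return p,Rm
E
cat > b.py <<'E'
from h import *
a=delta([.38,.12,.30],down(35)); b=delta([.583,-.2,.25],down(0),a)
c=env.camera("top"); v,u=np.mgrid[0:480:2,0:640:2]; p=world(c,np.c_[u.ravel(),v.ravel()])
for y0 in np.arange(-.1,.6,.1):
    q=p[(p[:,1]>y0)&(p[:,1]<y0+.1)&(p[:,2]>.04)&(p[:,0]>.2)]
    if len(q): print(y0.round(2),"minx",q[:,0].min(),"maxz",q[:,2].max(), len(q))
E
python3 b.py
```

```text
delta [-33.119 -40.341   0.264   0.     -0.      0.676]
delta [-37.856  -1.726   5.      0.      0.      0.611]
-0.1 minx 0.552127599156242 maxz 0.4456250770839404 1404
0.0 minx 0.4936123653246597 maxz 0.4987637275742306 3032
0.1 minx 0.5317890344944414 maxz 0.6451549842515385 4394
0.2 minx 0.48984235098247475 maxz 0.5273648243910756 1229
0.3 minx 0.4011205023000699 maxz 0.5342378894493225 1930
0.4 minx 0.44361220441722854 maxz 0.4528274913103999 900
0.5 minx 0.40044158502851657 maxz 0.2996973539316351 908
```

Run:
```python
from h import *
a=delta([.36,.0,.30],down(25)); b=delta([.58,-.2,.25],down(0),a)
```

```text
delta [-34.558 -52.422   0.262   0.     -0.      0.851]
delta [-27.424  11.486   5.      0.      0.      0.436]
```

Call:
step_arm:
  deltas:
    - [-23,-35,0,0,0,0.57,0]
    - [-23,-35,0,0,0,0.57,0]
    - [-23,-35,0,0,0,0.57,0]
    - [-23,-35,0,0,0,0.57,0]
    - [-23,-35,0,0,0,0.57,0]
    - [-23,-35,0,0,0,0.57,0]
    - [-23,-35,0,0,0,0.57,0]
    - [-23,-35,0,0,0,0.57,0]
    - [-23,-35,0,0,0,0.57,0]
    - [-23,-35,0,0,0,0.57,0]

```text
time: 1.98
tool_pos: [0.2973, 0.1997, 0.3029]
tcp_rot: [-1.3, -2.86, -0.002]
contact_force: [0.0, 0.4, 0.3]
grip_width: 1.001
finger_force: 0.0
```

```bash
cat >> h.py <<'E'
import json
def log():
    s=env.state(); open("log.jsonl","a").write(json.dumps([list(map(float,s[k])) for k in("joints","tool_pos","tcp_rot")])+"\n"); return s
E
python3 - <<'E'
from h import *
s=log();print(s["tool_pos"],s["joints"])
a=delta([.36,.0,.30],down(25)); b=delta([.58,-.2,.25],down(0),a)
E
```

```text
[0.2973 0.1997 0.3029] [-1.0458 -0.0838  0.303   2.1927  0.0285  1.0281 -0.0413]
delta [-19.172  -8.404   0.266   0.001  -0.001   0.281]
delta [-27.424  11.486   5.      0.      0.      0.436]
```

Call:
step_arm:
  deltas:
    - [-19.2,-8.4,0,0,0,0.28,0]
    - [-19.2,-8.4,0,0,0,0.28,0]
    - [-19.2,-8.4,0,0,0,0.28,0]
    - [-19.2,-8.4,0,0,0,0.28,0]
    - [-19.2,-8.4,0,0,0,0.28,0]
    - [-48.8,-4.9,5,0,0,0.717,0]
    - [-48.8,-4.9,5,0,0,0.717,0]
    - [-48.8,-4.9,5,0,0,0.717,0]
    - [-48.8,-4.9,5,0,0,0.717,0]
    - [-48.8,-4.9,5,0,0,0.717,0]

```text
time: 2.82
tool_pos: [0.5134, -0.1365, 0.2678]
tcp_rot: [2.224, 2.218, 0.001]
contact_force: [-0.3, 1.8, 0.9]
grip_width: 1.001
finger_force: 0.0
```

Call:
step_arm:
  deltas:
    - [-8.5,5,1.5,0,0,0.1,0]
    - [-8.5,5,1.5,0,0,0.1,0]
    - [-8.5,5,1.5,0,0,0.1,0]
    - [-8.5,5,1.5,0,0,0.1,0]

```text
time: 3.15
tool_pos: [0.5621, -0.2246, 0.2523]
tcp_rot: [2.333, 2.102, -0.005]
contact_force: [0.3, -0.3, 0.6]
grip_width: 1.002
finger_force: 0.0
```

Run:
```python
from h import *
s=log();print(s["tool_pos"],s["joints"],s["time"])
a=delta([.58,-.2,.25],down(0))
for n in ["wrist","top"]:
  c=env.camera(n); cv2.imwrite(f"pics/{n}2.png",c["pixels"]); print(np.array(c["pose"]),c["vertical_fov"])
  np.savez(f"{n}2.npz",**{k:np.array(v) for k,v in c.items()})
  for t in ["cradle","strap","laser_head","screwdriver"]:
    for k in env.outline_of(n,t)[:1]:
        np.save(f"{n}2_{t}.npy",k["region"]); p=cloud(c,k["region"]); print(t,k["conf"],k["bbox"],len(p),p.min(0),p.max(0))
```

```text
[ 0.5621 -0.2246  0.2523] [-0.2617  0.5213  0.7974  1.7423 -0.4175  1.0567  0.575 ] 3.15
delta [ 2.633  1.521  0.216 -0.001  0.003 -0.104]
[[ 0.9946 -0.0986 -0.0332  0.5711]
 [-0.104  -0.9461 -0.3066 -0.1408]
 [-0.0012  0.3084 -0.9512  0.3339]
 [ 0.      0.      0.      1.    ]] 58.46623643933336
cradle 0.64 [233.5, 16.7, 413.9, 450.9] 37401 [ 0.3322 -1.0305 -0.8015] [ 0.6396 -0.0896  0.1577]
strap 0.69 [231.1, 329.0, 311.3, 458.0] 2722 [ 0.1719 -1.2205 -0.8028] [ 0.5502 -0.2006  0.27  ]
laser_head 0.8 [96.8, 289.2, 182.7, 387.2] 2843 [ 0.3484 -0.3382 -0.0007] [ 0.521  -0.187   0.2574]
screwdriver 0.96 [318.0, 96.4, 372.4, 340.0] 5107 [ 0.5671 -0.3228  0.0087] [ 0.5971 -0.1384  0.0481]
[[-0.0075 -0.9843  0.1763  0.3595]
 [-0.9998  0.0043 -0.0184 -0.1073]
 [ 0.0174 -0.1764 -0.9842  1.0704]
 [ 0.      0.      0.      1.    ]] 57.93327039685705
cradle 0.57 [384.6, 211.9, 404.5, 247.4] 486 [ 0.5046 -0.3379 -0.0003] [ 0.608  -0.2829  0.1604]
strap 0.45 [388.0, 235.9, 404.5, 246.3] 169 [ 0.5046 -0.331  -0.0016] [ 0.5548 -0.2829  0.1604]
laser_head 0.92 [376.7, 270.6, 417.8, 305.3] 800 [ 0.3882 -0.3437 -0.0007] [ 0.4666 -0.2724  0.1851]
```

```bash
cat > c.py <<'E'
from h import *
c=dict(np.load("wrist2.npz")); reg=cv2.erode(np.load("wrist2_cradle.npy").astype(np.uint8),np.ones((2,2)))>0
p=cloud(c,np.load("wrist2_cradle.npy")); p=p[(p[:,2]>-.01)]
def rect(n,m):
    q=p[m]; r=cv2.minAreaRect(q[:,:2].astype(np.float32)); print(n,len(q),np.round([*r[0],*r[1],r[2]],4),np.percentile(q,[1,99],axis=0).ravel())
z=p[:,2]
rect("plate",abs(z-.010)<.004)
rect("housingtop",abs(z-.098)<.004)
m=(abs(z-.05)<.004)&(p[:,1]<-.31); rect("rearstop top",m)
m=(abs(z-.052)<.003)&(p[:,1]>-.305)&(abs(p[:,0]-.58)<.045); 
q=p[m]; 
for a,b in [(-.33,-.27),(-.2,-.14)]:
  for x0,x1 in[(.54,.563),(.6,.63)]:
    w=q[(q[:,1]>a)&(q[:,1]<b)&(q[:,0]>x0)&(q[:,0]<x1)]
    if len(w): print("saddle",len(w),np.percentile(w,[3,50,97],axis=0)[:,:2].ravel())
d=cloud(c,np.load("wrist2_screwdriver.npy")); h=d[(d[:,2]>.04)]
print("handle top",np.percentile(h,[1,50,99],axis=0)); r=cv2.minAreaRect(d[:,:2].astype(np.float32));print(r)
s=cloud(c,np.load("wrist2_strap.npy"));s=s[(s[:,2]>.06)&(s[:,1]>-.32)&(s[:,0]>.5)&(s[:,2]<.17)]
print("strap",np.percentile(s,[2,50,98],axis=0)); print(np.polyfit(s[:,2],s[:,0],1))
# head
c=dict(np.load("top2.npz")); l=cloud(c,np.load("top2_laser_head.npy")); t=l[l[:,2]>.172]
r=cv2.minAreaRect(t[:,:2].astype(np.float32));print("headtop",r,t[:,2].mean(),t.mean(0))
E
python3 c.py; python3 -c "
import cv2; cv2.imwrite('pics/w2c.png',cv2.imread('pics/wrist2.png'))"
```

```text
plate 12026 [ 0.5768 -0.2368  0.0903  0.2053  2.144 ] [ 0.5306 -0.3249  0.0082  0.6226 -0.1364  0.0136]
housingtop 7409 [ 0.5676 -0.2052  0.2053  0.0735 86.5765] [ 0.5338 -0.298   0.0948  0.6075 -0.1061  0.1003]
rearstop top 1043 [ 0.5788 -0.3221  0.0626  0.0243  0.2216] [ 0.5505 -0.3333  0.0462  0.6091 -0.3109  0.0515]
saddle 244 [ 0.5421 -0.3044  0.5498 -0.291   0.5527 -0.2799]
saddle 229 [ 0.6054 -0.3041  0.6075 -0.2914  0.6101 -0.2797]
saddle 366 [ 0.5429 -0.1784  0.5455 -0.1642  0.5477 -0.1507]
saddle 381 [ 0.6004 -0.1764  0.6027 -0.1623  0.6054 -0.1487]
handle top [[ 0.5702 -0.2232  0.0401]
 [ 0.5809 -0.1786  0.0439]
 [ 0.5918 -0.1402  0.0467]]
((0.5853505730628967, -0.23065185546875), (0.026442021131515503, 0.18440969288349152), 4.481964588165283)
strap [[ 0.5108 -0.3069  0.0739]
 [ 0.5287 -0.2908  0.1124]
 [ 0.5449 -0.285   0.1481]]
[-0.4     0.5732]
headtop ((0.418668270111084, -0.30373233556747437), (0.04456224665045738, 0.04479718208312988), 41.07475280761719) 0.1804474240206979 [ 0.4185 -0.3027  0.1804]
```

View pics/wrist2.png

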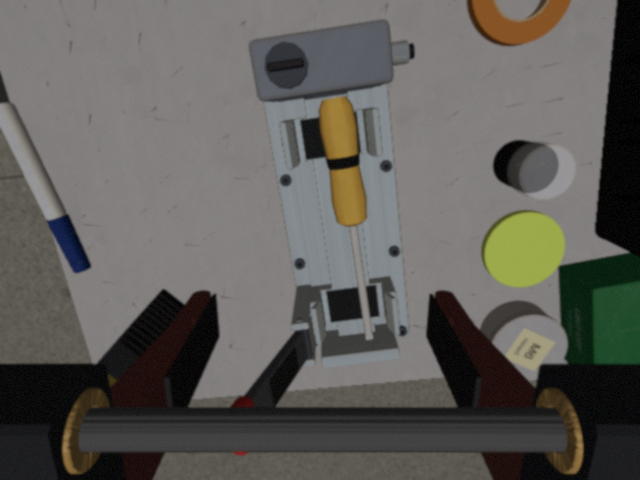

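Run:
```python
from h import *
delta([.5832,-.203,.16],down(4.5));delta([.5832,-.203,.106],down(4.5))
```

```text
delta [ 1.84   1.966  9.373  0.001 -0.001 -0.177]
delta [ 1.836  1.963 14.773  0.001 -0.001 -0.177]
```

Call:
step_arm:
  deltas:
    - [1.84,1.96,9.4,0,0,-0.177,0]
    - [1.84,1.96,9.4,0,0,-0.177,0]
    - [1.84,1.96,9.4,0,0,-0.177,0]
    - [1.84,1.96,9.4,0,0,-0.177,0]
    - [1.84,1.96,12,0,0,-0.177,0]
    - [1.84,1.96,14.75,0,0,-0.177,0]
    - [1.84,1.96,14.75,0,0,-0.177,0.5]
    - [1.84,1.96,14.75,0,0,-0.177,1]
    - [1.84,1.96,14.75,0,0,-0.177,1]
    - [1.84,1.96,14.75,0,0,-0.177,1]
  force: 20

```text
time: 4.48
tool_pos: [0.584, -0.2048, 0.1082]
tcp_rot: [2.133, 2.302, 0.002]
contact_force: [0.2, -0.2, -0.3]
grip_width: 0.734
finger_force: 0.0
```

Call:
step_arm:
  deltas:
    - [0,0,0,0,0,0,1]
    - [0,0,0,0,0,0,1]
    - [0,0,-1,0,0,0,1]
    - [0,0,-4,0,0,0,1]
    - [0,0,-8,0,0,0,1]
    - [0,0,-12,0,0,0,1]
    - [0,0,-15,0,0,0,1]
    - [0,0,-15,0,0,0,1]

```text
time: 5.15
tool_pos: [0.585, -0.2059, 0.2633]
tcp_rot: [2.129, 2.298, 0.008]
contact_force: [1.1, -1.1, 1.3]
grip_width: 0.127
finger_force: 0.0
```

Run:
```python
from h import *
s=log();print(s["tool_pos"],s["joints"],s["grip_width"],s["finger_force"],s["time"])
c=env.camera("wrist"); cv2.imwrite("pics/w3.png",c["pixels"])
for k in env.outline_of("wrist","screwdriver")[:1]:
    p=cloud(c,k["region"]);p=p[p[:,2]>.1]; print(k["conf"],k["bbox"],np.percentile(p,[1,99],axis=0),cv2.minAreaRect(p[:,:2].astype(np.float32)))
c=env.camera("top")
for k in env.outline_of("top","tray")[:1]:
    p=cloud(c,k["region"]); print(k["conf"],k["bbox"],np.percentile(p,[1,99],axis=0),cv2.minAreaRect(p[abs(p[:,2]-.026)<.005][:,:2].astype(np.float32)))
a=delta([.42,-.1,.28],down(4.5)); a=delta([.397,.08,.2],down(0),a);delta([.397,.08,.2],down(0))
```

```text
[ 0.585  -0.2059  0.2633] [-0.2635  0.5166  0.7522  1.6983 -0.3962  1.0741  0.6888] 0.126993204591513 0.0 5.15Traceback (most recent call last):
  File "<stdin>", line 5, in <module>
    return _quantile_unchecked(
        a, q, axis, out, overwrite_input, method, keepdims, weights)
    return _ureduce(a,
                    func=_quantile_ureduce_func,
    ...<5 lines>...
                    overwrite_input=overwrite_input,
                    method=method)
    r = func(a, **kwargs)
    result = _quantile(arr,
                       quantiles=q,
    ...<2 lines>...
                       out=out,
                       weights=wgt)
    slices_having_nans = np.isnan(arr[-1, ...])
                                  ~~~^^^^^^^^^
IndexError: index -1 is out of bounds for axis 0 with size 0
```

Run:
```python
from h import *
c=env.camera("wrist"); 
for k in env.outline_of("wrist","screwdriver")[:1]:
    p=cloud(c,k["region"]); h=p[(p[:,2]>.035)]; print(k["conf"],k["bbox"],np.percentile(h,[1,50,99],axis=0),cv2.minAreaRect(p[:,:2].astype(np.float32)))
s=env.state(); print(s["grip_width"])
a=delta([.5832,-.203,.106],down(4.5))
c=env.camera("top")
for k in env.outline_of("top","tray")[:1]:
    p=cloud(c,k["region"]); print(k["conf"],k["bbox"],np.percentile(p,[1,99],axis=0),cv2.minAreaRect(p[abs(p[:,2]-.026)<.005][:,:2].astype(np.float32)))
```

```text
0.97 [306.2, 134.9, 339.0, 355.1] [[ 0.569  -0.29    0.0354]
 [ 0.5819 -0.183   0.0431]
 [ 0.5931 -0.1407  0.0465]] ((0.5844708681106567, -0.22618255019187927), (0.02444722130894661, 0.17462657392024994), 4.196774005889893)
0.0012441938462209468
delta [ 0.037  0.081 14.926 -0.001 -0.001 -0.001]
0.93 [171.8, 275.7, 206.3, 307.4] [[ 0.3778 -0.011  -0.0006]
 [ 0.4595  0.2303  0.7065]] ((0.4403528869152069, 0.20555676519870758), (0.055103760212659836, 0.1135578602552414), 42.357261657714844)
```

Call:
step_arm:
  deltas:
    - [0,0.1,0,0,0,0,0.3]
    - [0,0.1,0,0,0,0,0.3]
    - [0,0.1,0,0,0,0,0.3]
    - [0,0.1,2,0,0,0,0.3]
    - [0,0.1,5,0,0,0,0.3]
    - [0,0.1,8,0,0,0,0.3]
    - [0,0.1,11,0,0,0,0.3]
    - [0,0.1,13.5,0,0,0,0.3]
    - [0,0.1,14.9,0,0,0,0.3]
    - [0,0.1,14.9,0,0,0,0.4]
  force: 25

```text
time: 6.28
tool_pos: [0.5824, -0.2034, 0.1036]
tcp_rot: [-2.131, -2.302, 0.004]
contact_force: [0.3, 0.9, 0.1]
grip_width: 0.64
finger_force: 0.0
```

Call:
step_arm:
  deltas:
    - [0,0,0,0,0,0,1]
    - [0,0,0,0,0,0,1]
    - [0,0,0,0,0,0,1]
    - [0,0,0,0,0,0,1]
    - [0,0,0,0,0,0,1]
    - [0,0,0,0,0,0,1]
    - [0,0,0,0,0,0,1]

```text
time: 6.87
tool_pos: [0.5845, -0.2041, 0.1079]
tcp_rot: [2.133, 2.304, 0.002]
contact_force: [-1.0, 1.9, 7.7]
grip_width: 0.269
finger_force: 25.0
```

Call:
step_arm:
  deltas:
    - [0,0,-1,0,0,0,1]
    - [0,0,-4,0,0,0,1]
    - [0,0,-8,0,0,0,1]
    - [0,0,-12,0,0,0,1]
    - [0,0,-15,0,0,0,1]
    - [0,0,-15,0,0,0,1]

```text
time: 7.37
tool_pos: [0.5859, -0.2057, 0.2639]
tcp_rot: [2.13, 2.298, 0.007]
contact_force: [1.1, 0.0, -0.5]
grip_width: 0.267
finger_force: 25.0
```

Run:
```python
from h import *
s=log();print(s["tool_pos"],s["grip_width"],s["finger_force"],s["time"])
a=delta([.40,-.07,.24],down(0)); delta([.39,.131,.20],down(0),a)
delta([.39,.131,.20],down(0))
p=world(c:=env.camera("top"),np.argwhere(np.ones((480,640)))[:,::-1])
for y in (.0,.05,.1,.15,.2):
  q=p[(abs(p[:,1]-y)<.02)&(p[:,2]>.03)&(p[:,0]>.3)&(p[:,0]<.56)]
  for z0,z1 in((.03,.08),(.08,.15),(.15,.3),(.3,1)):
    r=q[(q[:,2]>z0)&(q[:,2]<z1)]; print(y,z0,len(r),r[:,0].min() if len(r) else "")
```

```text
[ 0.5859 -0.2057  0.2639] 0.2670126822037889 24.969990416429937 7.3667
delta [ 14.951 -17.525   2.187   0.009   0.003   0.076]
delta [20.1 -1.   4.   0.   0.   0. ]
delta [ 35.08  -17.027   6.135   0.009   0.003   0.076]
0.0 0.03 0 
0.0 0.08 21 0.5475656250748278
0.0 0.15 0 
0.0 0.3 5530 0.3000045990531736
0.05 0.03 1 0.5485650759211189
0.05 0.08 250 0.5317371254673434
0.05 0.15 0 
0.05 0.3 3557 0.3000051402519455
0.1 0.03 12 0.5144583674774055
0.1 0.08 183 0.5319979353233316
0.1 0.15 151 0.5392876243172531
0.1 0.3 637 0.3000097207459345
0.15 0.03 10 0.4589076787168328
0.15 0.08 17 0.5324312409488601
0.15 0.15 68 0.5346173881003353
0.15 0.3 0 
0.2 0.03 9 0.5247387992831825
0.2 0.08 130 0.5320281131937932
0.2 0.15 147 0.5372362022819198
0.2 0.3 0
```

Call:
step_arm:
  deltas:
    - [15,-17.5,2.2,0,0,0.076,1]
    - [15,-17.5,2.2,0,0,0.076,1]
    - [15,-17.5,2.2,0,0,0.076,1]
    - [15,-17.5,2.2,0,0,0.076,1]
    - [15,-17.5,2.2,0,0,0.076,1]
    - [35,-17,6.2,0,0,0.076,1]
    - [35,-17,6.2,0,0,0.076,1]
    - [35,-17,6.2,0,0,0.076,1]
    - [35,-17,6.2,0,0,0.076,1]
    - [35,-17,6.2,0,0,0.076,1]

```text
time: 8.25
tool_pos: [0.3876, 0.1228, 0.1963]
tcp_rot: [-2.22, -2.222, 0.0]
contact_force: [0.9, 0.4, -0.7]
grip_width: 0.273
finger_force: 25.0
```

Call:
step_arm:
  deltas:
    - [0,0,0,0,0,0,1]
    - [0,0,0,0,0,0,1]

```text
time: 8.42
tool_pos: [0.3878, 0.1227, 0.196]
tcp_rot: [-2.214, -2.228, 0.004]
contact_force: [-1.3, 0.0, -1.3]
grip_width: 0.269
finger_force: 25.0
```

Run:
```python
from h import *
s=log();print(s["tool_pos"],s["grip_width"],s["finger_force"],s["time"])
delta([.39,.131,.094],down(0))
```

```text
[0.3878 0.1227 0.196 ] 0.2690945808534 24.97021185234189 8.4167
delta [ 0.845  0.247 10.201 -0.002  0.002  0.006]
```

Lower, release to ~36 mm, and lift.

Call:
step_arm:
  deltas:
    - [0.6,0.3,3,0,0,0,1]
    - [0.6,0.3,6.5,0,0,0,1]
    - [0.6,0.3,9,0,0,0,1]
    - [0.6,0.3,10.2,0,0,0,1]
    - [0.6,0.3,10.2,0,0,0,1]
    - [0.6,0.3,10.2,0,0,0,0.6]
    - [0.6,0.3,10.2,0,0,0,0.6]
    - [0.6,0.3,10.2,0,0,0,0.6]
    - [0.6,0.3,8,0,0,0,0.6]
    - [0.6,0.3,5,0,0,0,0.5]

```text
time: 9.25
tool_pos: [0.3913, 0.1265, 0.1471]
tcp_rot: [-2.221, -2.222, 0.004]
contact_force: [1.4, 1.4, 1.1]
grip_width: 0.441
finger_force: 0.0
```

Call:
step_arm:
  deltas:
    - [0,0,-4,0,0,0,0]
    - [0,0,-8,0,0,0,0]
    - [0,0,-12,0,0,0,0]
    - [0,0,-12,0,0,0,0]

```text
time: 9.58
tool_pos: [0.395, 0.1272, 0.2737]
tcp_rot: [-2.222, -2.221, -0.019]
contact_force: [1.2, 0.9, -0.6]
grip_width: 0.738
finger_force: 0.0
```

Run:
```python
from h import *
s=log();print(s["tool_pos"],s["joints"],s["grip_width"],s["time"])
c=env.camera("wrist"); cv2.imwrite("pics/w4.png",c["pixels"])
for k in env.outline_of("wrist","screwdriver")[:1]:
    p=cloud(c,k["region"]); print(k["conf"],k["bbox"],np.percentile(p,[1,99],axis=0),cv2.minAreaRect(p[:,:2].astype(np.float32)))
# kinematic fit
from scipy.optimize import least_squares
L=[json.loads(l) for l in open("log.jsonl")]
L.append([[-1.3552,0.4119,-0.0127,1.597,0.0056,1.1343,-0.0822],[0.1749,0.5996,0.3018],[-0.4442,-3.1099,0.0025]])
Q,P,W=[np.array([l[i] for l in L]) for i in range(3)]
def fk(q,v,s):
    T=R.from_euler("z",v[4]); p=np.array([v[5],v[6],v[0]])
    ax="zyzyzyz"; off=[None,None,v[1],None,v[2],None,v[3]]
    for i in range(7):
        T=T*R.from_euler(ax[i],s[i]*q[i])
        if off[i]: p=p+T.apply([0,0,off[i]])
        if i==6: T=T*R.from_euler("z",v[7])
    return p,T
def res(v,s):
    o=[]
    for q,p,w in zip(Q,P,W):
        a,T=fk(q,v,s); o+=list((a-p)); o+=list(.3*(T.inv()*R.from_rotvec(w)).as_rotvec())
    return np.array(o)
import itertools
best=[]
for s in itertools.product([1,-1],repeat=4):
    sg=[s[0],1,s[1],1,s[2],1,s[3]]
    for b,w in itertools.product([0,1.57,3.14,-1.57],[0,1.57,3.14,-1.57]):
        r=least_squares(res,[.3,.4,.4,.2,b,0,0,w],args=(sg,),max_nfev=60); best.append((r.cost,sg,r.x))
best.sort(key=lambda t:t[0])
for b in best[:4]: print(b)
```

```text
[0.395  0.1272 0.2737] [-1.2007  0.0632  0.83    2.1534 -0.0642  0.9355 -0.3346] 0.7384377840611432 9.5833
0.68 [297.3, 136.3, 330.2, 345.8] [[0.3784 0.0151 0.015 ]
 [0.4026 0.1897 0.0276]] ((0.3929695785045624, 0.09901516884565353), (0.024403143674135208, 0.1838148832321167), 2.8063619136810303)
(np.float64(0.00013911450389636525), [-1, 1, -1, 1, -1, 1, -1], array([ 0.0941,  0.5152,  0.4597,  0.0652, -0.0563,  0.0177, -0.0082,
        1.5145]))
(np.float64(0.00013911450389636604), [-1, 1, -1, 1, -1, 1, -1], array([ 0.0941,  0.5152,  0.4597,  0.0652, -0.0563,  0.0177, -0.0082,
        1.5145]))
(np.float64(0.00013911450389636961), [-1, 1, -1, 1, -1, 1, -1], array([ 0.0941,  0.5152,  0.4597,  0.0652, -0.0563,  0.0177, -0.0082,
        1.5145]))
(np.float64(0.00013911450389637728), [-1, 1, -1, 1, -1, 1, -1], array([ 0.0941,  0.5152,  0.4597,  0.0652, -0.0563,  0.0177, -0.0082,
        1.5145]))
```

```bash
cat > kin.py <<'E'
from h import *
from scipy.optimize import least_squares
S=[-1,1,-1,1,-1,1,-1]
lo=np.array([-2.95,-.29,-1.47,.14,-1.03,.13,-2.86]); hi=np.array([2.95,1.99,1.44,2.54,4.17,1.85,2.86])
def fk(q,v):
    T=R.from_euler("z",v[4]); p=np.array([v[5],v[6],v[0]]); off=[0,0,v[1],0,v[2],0,v[3]]
    for i in range(7):
        T=T*R.from_euler("zyzyzyz"[i],S[i]*q[i]); p=p+T.apply([0,0,off[i]])
    return p,T*R.from_euler("z",v[7])
def load():
    L=[json.loads(l) for l in open("log.jsonl")]+[[[-1.3552,0.4119,-0.0127,1.597,0.0056,1.1343,-0.0822],[0.1749,0.5996,0.3018],[-0.4442,-3.1099,0.0025]]]
    return [np.array([l[i] for l in L]) for i in range(3)]
def fit():
    Q,P,W=load()
    def res(v):
        o=[]
        for q,p,w in zip(Q,P,W):
            a,T=fk(q,v); o+=[*(a-p),*(.3*(T.inv()*R.from_rotvec(w)).as_rotvec())]
        return np.array(o)
    r=least_squares(res,[.3,.5,.45,.25,0,0,0,1.57]); return r.x,r.cost
def ik(p,Rm,v,q0,n=12,seed=0):
    rng=np.random.default_rng(seed); best=None
    def f(q):
        a,T=fk(q,v); return np.r_[(a-p)*10,3*(R.from_matrix(Rm).inv()*T).as_rotvec(),.002*(q-q0)]
    for k in range(n):
        s=np.clip(q0,lo+.02,hi-.02) if k==0 else rng.uniform(lo+.02,hi-.02)
        r=least_squares(f,s,bounds=(lo+.01,hi-.01),max_nfev=150); e=np.abs(r.fun[:6]).max()
        key=(e>.02, r.cost)
        if best is None or key<best[0]: best=(key,r.x,e)
    return best[1],best[2]
def tilt(d,phi): # tool x horizontal dir az d; tool z phi deg from down toward d
    a=np.radians(d); D=np.array([np.cos(a),np.sin(a),0]); b=np.radians(phi)
    z=np.sin(b)*D-np.cos(b)*np.array([0,0,1]); y=np.array([np.sin(a),-np.cos(a),0]); return np.c_[np.cross(y,z),y,z]
E
cat > d.py <<'E'
from kin import *
v,c=fit(); print(v,c)
q0=np.array(env.state()["joints"])
for d7 in(.15,.25,.32):
  w=v.copy(); w[0]+=d7-w[3]; w[3]=d7
  for d in(41,-49,131):
    for phi in(45,60,75):
      Rm=tilt(d,phi); g=np.array([.4187,-.3037,.095]); q,e=ik(g-.061*Rm[:,2],Rm,w,q0); 
      psi=92.1; Rf=tilt(psi,phi-90); gf=np.array([.5764,-.229,.1]); qf,ef=ik(gf-.061*Rf[:,2],Rf,w,q)
      print(d7,d,phi,round(e,3),q.round(2),"| final",round(ef,3),qf.round(2))
E
python3 d.py
```

```text
[ 0.0941  0.5152  0.4597  0.0652 -0.0563  0.0177 -0.0082  1.5145] 0.00013911450389659784
0.15 41 45 0.0 [ 0.9   0.49 -0.02  2.09 -1.02  0.96  0.81] | final 0.0 [-0.74  0.99  1.21  1.92 -0.28  0.52  0.39]
0.15 41 60 0.0 [ 1.32  0.63 -0.46  2.09 -1.02  0.96  0.88] | final 0.0 [-0.22  0.58  0.49  1.88  0.42  0.63 -0.11]
0.15 41 75 0.0 [ 1.53  0.82 -0.68  2.08 -1.02  1.    0.95] | final 0.0 [ 0.31  0.52 -0.1   1.83  0.44  0.76 -0.06]
0.15 -49 45 0.0 [0.01 0.38 0.54 2.39 2.98 0.34 1.33] | final 0.0 [-0.12  0.58  0.25  1.92  0.99  0.78 -0.66]
0.15 -49 60 0.0 [-0.22  0.57  0.79  2.48  3.06  0.73  1.08] | final 0.0 [ 0.03  0.53  0.15  1.88  0.69  0.72 -0.33]
0.15 -49 75 0.0 [-0.37  0.88  0.95  2.52  2.96  1.08  0.83] | final 0.0 [0.23 0.52 0.01 1.83 0.37 0.74 0.  ]
0.15 131 45 0.0 [ 0.32  0.73  0.45  1.69 -0.3   1.59  1.63] | final 0.0 [-0.79  1.13  1.35  1.92 -0.61  0.59  0.66]
0.15 131 60 0.0 [ 0.38  0.83  0.38  1.61 -0.27  1.82  1.61] | final 0.0 [-0.66  0.92  1.21  1.88 -0.57  0.68  0.72]
0.15 131 75 0.258 [ 1.02  0.96 -0.58  1.61 -0.    1.84  1.03] | final 0.0 [ 0.46  0.53 -0.3   1.83  
[... 1411 characters left out ...]
]
0.32 -49 45 0.275 [-0.21  0.43  0.59  2.53  2.72  0.38  1.4 ] | final 0.0 [-0.44  0.68  0.38  1.94  0.83  0.78 -0.77]
0.32 -49 60 0.578 [-0.52  0.85  0.61  2.53  2.4   0.74  1.13] | final 0.0 [-0.27  0.57  0.35  1.93  0.55  0.69 -0.37]
0.32 -49 75 0.303 [-0.8   1.5   0.54  2.53  2.1   1.09  0.54] | final 0.0 [0.04 0.51 0.16 1.87 0.27 0.71 0.01]
0.32 131 45 0.0 [ 0.45  0.95  0.35  1.34 -0.3   1.69  1.59] | final 0.0 [-0.96  1.12  1.23  1.94 -0.4   0.62  0.28]
0.32 131 60 0.172 [ 0.79  1.09 -0.23  1.2  -0.    1.84  1.28] | final 0.0 [-0.14  0.55  0.17  1.93  0.67  0.73 -0.47]
0.32 131 75 0.675 [ 0.85  1.15 -0.3   1.23  0.    1.84  1.23] | final 0.0 [ 0.15  0.51  0.02  1.87  0.37  0.73 -0.08]
```

Run:
```python
from kin import *
a=delta([.32,-.13,.34],tilt(60,35)); delta([.27,-.37,.30],tilt(41,70),a); delta([.27,-.37,.30],tilt(41,70))
```

```text
delta [-25.716  -7.294  -7.267  -0.159   0.59    0.509]
delta [-21.368   7.67  -10.079  -0.267   0.605   0.205]
delta [-49.728 -12.356  -3.421  -0.521   1.135   0.745]
```

Call:
step_arm:
  deltas:
    - [-25.7,-7.3,-7,-0.16,0.59,0.51,0]
    - [-25.7,-7.3,-7,-0.16,0.59,0.51,0]
    - [-25.7,-7.3,-7,-0.16,0.59,0.51,0]
    - [-25.7,-7.3,-7,-0.16,0.59,0.51,0]
    - [-25.7,-7.3,-7,-0.16,0.59,0.51,0]
    - [-25.7,-7.3,-7,-0.16,0.59,0.51,0]
    - [-25.7,-7.3,-7,-0.16,0.59,0.51,0]
    - [-25.7,-7.3,-7,-0.16,0.59,0.51,0]

```text
time: 10.35
tool_pos: [0.3175, -0.1336, 0.3371]
tcp_rot: [-2.384, -1.358, -0.752]
contact_force: [0.0, -0.7, -0.7]
grip_width: 0.997
finger_force: 0.0
```

```bash
cat > e.py <<'E'
from kin import *
s=log();print(s["tool_pos"],s["tcp_rot"],s["joints"],s["time"]); v,c=fit(); print(v,c); np.save("v.npy",v)
E
python3 e.py
python3 - <<'E'
from kin import *
delta([.27,-.37,.30],tilt(41,70))
v=np.load("v.npy");q=np.array(env.state()["joints"])
for phi in(60,70,80):
  Rm=tilt(41,phi);
  for k in (.2,.061): print(phi,k,ik(np.array([.4187,-.3037,.095])-k*Rm[:,2],Rm,v,q,n=4))
E
```

```text
[ 0.3175 -0.1336  0.3371] [-2.3838 -1.3581 -0.7522] [-0.4901 -0.2621  1.0779  2.2438 -0.4321  1.0863  0.2513] 10.35
[ 0.2671  0.5181  0.458   0.2418 -0.0576  0.0169 -0.0076  1.5145] 0.00020710862548779937
delta [-20.785   7.972  -9.986  -0.256   0.606   0.199]
60 0.2 (array([ 0.9627,  0.6585,  0.4573,  1.9229, -1.02  ,  1.5955,  1.1237]), np.float64(3.6676531364053005e-06))
60 0.061 (array([ 1.2313,  0.6957, -0.1618,  2.0457, -1.02  ,  1.1254,  1.0482]), np.float64(8.52147166097533e-06))
70 0.2 (array([ 1.1508,  0.7692,  0.2761,  1.8852, -1.02  ,  1.6496,  1.1821]), np.float64(3.537232323089645e-06))
70 0.061 (array([ 1.3581,  0.8118, -0.2703,  2.0184, -1.02  ,  1.1948,  1.1072]), np.float64(8.003798404546265e-06))
80 0.2 (array([ 1.2743,  0.9001,  0.1505,  1.8384, -1.02  ,  1.7138,  1.2317]), np.float64(3.469956371904669e-06))
80 0.061 (array([0.3106, 1.0758, 0.7585, 2.2269, 4.16  , 1.84  , 1.3072]), np.float64(1.430751448838889))
```

Call:
step_arm:
  deltas:
    - [-20.8,8,-9.5,-0.25,0.52,0.2,0]
    - [-20.8,8,-9.5,-0.25,0.52,0.2,0]
    - [-20.8,8,-9.5,-0.25,0.52,0.2,0]
    - [-20.8,8,-9.5,-0.25,0.52,0.2,0]
    - [-20.8,8,-9.5,-0.25,0.52,0.2,0]
    - [-20.8,8,-9.5,-0.25,0.52,0.2,0]
    - [-20.8,8,-9.5,-0.25,0.52,0.2,0]
    - [-20.8,8,-9.5,-0.25,0.52,0.2,0]

```text
time: 11.02
tool_pos: [0.2565, -0.2165, 0.4021]
tcp_rot: [-2.263, -0.85, -1.4]
contact_force: [0.5, -0.0, 0.5]
grip_width: 0.999
finger_force: 0.0
```

```bash
python3 e.py
python3 - <<'E'
from kin import *
delta([.27,-.37,.30],tilt(41,65))
v=np.load("v.npy");q=np.array(env.state()["joints"])
Rm=tilt(41,65)
for k in (.2,.061): p=np.array([.4187,-.3037,.09])-k*Rm[:,2];print(p,k,ik(p,Rm,v,q,n=4)); delta(p,Rm)
c=env.camera("wrist"); cv2.imwrite("pics/w5.png",c["pixels"])
E
```

```text
[ 0.2565 -0.2165  0.4021] [-2.2635 -0.8495 -1.4003] [-0.2923 -0.292   1.4403  2.2556 -0.793   1.3484  0.6024] 11.0167
[ 0.2769  0.5213  0.4578  0.2543 -0.0538  0.0159 -0.0096  1.5214] 0.00039843822357669403
delta [-13.364  12.349  -3.233   0.017   0.034   0.013]
[ 0.2819 -0.4226  0.1745] 0.2 (array([ 1.0716,  0.7382,  0.3783,  1.9004, -1.02  ,  1.6295,  1.1912]), np.float64(4.055544031933988e-06))
delta [-25.768  16.878   0.254   0.017   0.034   0.013]
[ 0.377  -0.34    0.1158] 0.061 (array([ 1.301 ,  0.7739, -0.1952,  2.0299, -1.02  ,  1.1665,  1.1148]), np.float64(9.28600262551248e-06))
delta [-25.298  16.642  14.144   0.017   0.034   0.013]
```

```bash
cat > sim.py <<'E'
from kin import *
from scipy.optimize import lsq_linear
vmax=np.array([2.39,2.39,3.01,3.01,3.14,3.14,3.14])*.7
def jac(q,v):
    p,T=fk(q,v); J=np.zeros((6,7))
    for i in range(7):
        d=q.copy(); d[i]+=1e-5; a,U=fk(d,v); J[:3,i]=(a-p)/1e-5; J[3:,i]=(U*T.inv()).as_rotvec()/1e-5
    return p,T,J
def run(q,p,Rm,v,rows,sub=4):
    q=np.array(q,float)
    for _ in range(rows*sub):
        a,T,J=jac(q,v); dp=p-a; w=(R.from_matrix(Rm)*T.inv()).as_rotvec()
        L=.0417/sub; n=np.linalg.norm(dp); dp=dp*min(1,L/max(n,1e-9)); A=np.radians(7.16)/sub; m=np.linalg.norm(w); w=w*min(1,A/max(m,1e-9))
        W=np.r_[np.ones(3)*3,np.ones(3)]
        lim=vmax/12/sub
        l=np.minimum(np.maximum(-lim,lo-q),-1e-6); h=np.maximum(np.minimum(lim,hi-q),1e-6)
        q=q+lsq_linear(np.r_[J*W[:,None],.03*np.eye(7)],np.r_[np.r_[dp,w]*W,np.zeros(7)],(l,h)).x
    a,T=fk(q,v); return q,np.linalg.norm(p-a),np.degrees((R.from_matrix(Rm)*T.inv()).magnitude())
E
cat > f.py <<'E'
from sim import *
v=np.load("v.npy"); L=[json.loads(l) for l in open("log.jsonl")]
print("repro",run(L[-2][0],np.array([.27,-.37,.30]),tilt(41,65),v,8))
q=np.array(L[-1][0]); pg=np.array([.282,-.423,.175]);G=tilt(41,65)
print("direct",run(q,pg,G,v,20))
for name,wps in {"far low tilt":[([.45,-.3,.45],tilt(30,40),12),([.3,-.42,.3],G,14),(pg,G,8)],
 "down far":[([.5,-.25,.35],tilt(60,0),14),([.30,-.42,.3],G,16),(pg,G,8)],
 "side":[([.25,-.5,.35],tilt(41,40),14),([.28,-.42,.3],G,12),(pg,G,8)],
 "down side":[([.3,-.5,.35],tilt(41,0),16),([.28,-.45,.3],G,16),(pg,G,8)],
 "yaw":[([.35,-.45,.35],tilt(0,20),16),([.28,-.45,.3],G,16),(pg,G,8)]}.items():
  qq=q
  for p,Rm,n in wps: qq,e,a=run(qq,np.array(p),Rm,v,n); print(name,qq.round(2),round(e,3),round(a,1))
E
python3 f.py
```

```text
repro (array([ 0.3768,  0.4038,  1.1157,  2.1515, -1.03  ,  1.85  ,  1.0661]), np.float64(0.099303013311936), np.float64(1.5102431438535338))
direct (array([-0.2734, -0.2921,  1.4404,  2.303 , -0.7729,  1.3788,  0.6004]), np.float64(0.31054070340824624), np.float64(1.365632596833285))
far low tilt [-0.17  0.17  1.15  1.83 -0.88  1.34  0.19] 0.0 0.0
far low tilt [ 0.94  0.55  0.51  1.86 -1.03  1.77  1.  ] 0.0 0.0
far low tilt [ 1.05  0.74  0.41  1.9  -1.03  1.65  1.2 ] 0.0 0.0
down far [-0.54  0.54  1.35  1.74 -0.55  1.31  0.41] 0.0 0.0
down far [ 0.94  0.55  0.51  1.86 -1.03  1.77  1.  ] 0.0 0.0
down far [ 1.05  0.74  0.41  1.9  -1.03  1.65  1.2 ] 0.0 0.0
side [-0.35 -0.29  1.44  1.96 -0.38  1.4   0.3 ] 0.196 1.4
side [-0.28 -0.29  1.44  2.17 -0.74  1.37  0.5 ] 0.203 7.5
side [-0.28 -0.29  1.44  2.28 -0.77  1.39  0.58] 0.311 1.4
down side [-0.71 -0.29  1.44  1.9   0.31  1.28 -0.21] 0.136 1.3
down side [-0.29 -0.29  1.44  2.14 -0.64  1.1   0.47] 0.154 24.2
down side [-0.28 -0.29  1.44  2.29 -0.72  1.18  0.57] 0.256 13.8
yaw [-0.68 -0.29  1.44  1.97  0.04  0.96 -0.8 ] 0.086 1.1
yaw [-0.29 -0.29  1.44  2.15 -0.67  1.08  0.44] 0.151 25.0
yaw [-0.27 -0.29  1.44  2.29 -0.72  1.17  0.57] 0.253 14.4
```

Run:
```python
from kin import *
a=delta([.45,-.3,.45],tilt(30,40)); delta([.3,-.42,.3],tilt(41,65),a)
```

```text
delta [ 8.099 18.922  6.34  -0.131 -0.403  0.131]
delta [-24.189   2.892  -0.716   0.154   0.435  -0.118]
```

Call:
step_arm:
  deltas:
    - [8.1,18.9,6.3,-0.13,-0.4,0.13,0]
    - [8.1,18.9,6.3,-0.13,-0.4,0.13,0]
    - [8.1,18.9,6.3,-0.13,-0.4,0.13,0]
    - [8.1,18.9,6.3,-0.13,-0.4,0.13,0]
    - [8.1,18.9,6.3,-0.13,-0.4,0.13,0]
    - [8.1,18.9,6.3,-0.13,-0.4,0.13,0]
    - [8.1,18.9,6.3,-0.13,-0.4,0.13,0]
    - [8.1,18.9,6.3,-0.13,-0.4,0.13,0]
    - [8.1,18.9,6.3,-0.13,-0.4,0.13,0]

```text
time: 11.82
tool_pos: [0.4486, -0.2988, 0.4498]
tcp_rot: [-2.696, -0.724, -0.988]
contact_force: [-0.1, 0.1, 0.3]
grip_width: 1.0
finger_force: 0.0
```

```bash
python3 e.py
python3 - <<'E'
from kin import *
from sim import run
v=np.load("v.npy");q=np.array(env.state()["joints"])
delta([.3,-.42,.3],tilt(41,65)); print(run(q,np.array([.3,-.42,.3]),tilt(41,65),v,12))
E
```

```text
[ 0.4486 -0.2988  0.4498] [-2.6964 -0.7236 -0.9883] [-0.1158  0.1389  1.0737  1.849  -0.8687  1.2823  0.1902] 11.8167
[ 0.2774  0.5214  0.4572  0.2549 -0.0518  0.0161 -0.01    1.524 ] 0.000475321198865631
delta [-24.126   3.062  -0.812   0.152   0.43   -0.118]
(array([ 0.9424,  0.5555,  0.5113,  1.8613, -1.03  ,  1.7741,  1.0017]), np.float64(1.2412670766236366e-16), np.float64(1.6848686352203753e-14))
```

Call:
step_arm:
  deltas:
    - [-24.1,3.1,-0.8,0.15,0.43,-0.12,0]
    - [-24.1,3.1,-0.8,0.15,0.43,-0.12,0]
    - [-24.1,3.1,-0.8,0.15,0.43,-0.12,0]
    - [-24.1,3.1,-0.8,0.15,0.43,-0.12,0]
    - [-24.1,3.1,-0.8,0.15,0.43,-0.12,0]
    - [-24.1,3.1,-0.8,0.15,0.43,-0.12,0]
    - [-24.1,3.1,-0.8,0.15,0.43,-0.12,0]
    - [-24.1,3.1,-0.8,0.15,0.43,-0.12,0]
    - [-24.1,3.1,-0.8,0.15,0.43,-0.12,0]
    - [-24.1,3.1,-0.8,0.15,0.43,-0.12,0]

```text
time: 12.65
tool_pos: [0.327, -0.3999, 0.3225]
tcp_rot: [-2.218, -0.844, -1.426]
contact_force: [0.2, -1.2, 0.0]
grip_width: 1.004
finger_force: 0.0
```

```bash
python3 e.py
cat > g.py <<'E'
from kin import *
c=env.camera("wrist"); cv2.imwrite("pics/w6.png",c["pixels"])
for k in env.outline_of("wrist","laser_head")[:1]:
    p=cloud(c,k["region"]); m=(abs(p[:,0]-.4187)<.045)&(abs(p[:,1]+.3037)<.045)&(p[:,2]<.2); p=p[m]; print(k["conf"],k["bbox"],len(p),np.percentile(p,[1,99],axis=0))
    q=p[(p[:,2]>.03)&(p[:,2]<.17)]; e=np.array([np.cos(np.radians(41)),np.sin(np.radians(41))]); f=np.array([-e[1],e[0]])
    rel=q[:,:2]-[.4187,-.3037]; print("along d pct",np.percentile(rel@e,[2,10,50,90]),"across",np.percentile(rel@f,[1,50,99])); A=np.polyfit((rel@f),rel@e,1); print(A)
    t=p[p[:,2]>.175]; print(cv2.minAreaRect(t[:,:2].astype(np.float32)) if len(t) else "")
G=tilt(41,65)
for k in(.2,.061): p=np.array([.4187,-.3037,.09])-k*G[:,2]; delta(p,G)
E
python3 g.py
```

```text
[ 0.327  -0.3999  0.3225] [-2.2177 -0.844  -1.4255] [ 1.2089  0.496   0.0584  1.8434 -1.0086  1.5531  0.8703] 12.65
[ 0.2872  0.5091  0.4572  0.2517 -0.0526  0.0163 -0.0067  1.5256] 0.0010792590807907703Traceback (most recent call last):
  File "g.py", line 4, in <module>
    p=cloud(c,k["region"]); m=(abs(p[:,0]-.4187)<.045)&(abs(p[:,1]+.3037)<.045)&(p[:,2]<.2); p=p[m]; print(k["conf"],k["bbox"],len(p),np.percentile(p,[1,99],axis=0))
                                                                                                                                      ~~~~~~~~~~~~~^^^^^^^^^^^^^^^^^
    return _quantile_unchecked(
        a, q, axis, out, overwrite_input, method, keepdims, weights)
    return _ureduce(a,
                    func=_quantile_ureduce_func,
    ...<5 lines>...
                    overwrite_input=overwrite_input,
                    method=method)
    r = func(a, **kwargs)
    result = _quantile(arr,
                       quantiles=q,
    ...<2 lines>...
                       out=out,
                       weights=wgt)
    slices_having_nans = np.isnan(arr[-1, ...])
                                  ~~~^^^^^^^^^
IndexError: index -1 is out of bounds for axis 0 with size 0
```

Run:
```python
from sim import *
G=tilt(41,65); v=np.load("v.npy"); q=env.state()["joints"]
for k in(.2,.061): p=np.array([.4187,-.3037,.09])-k*G[:,2]; delta(p,G); r=run(q,p,G,v,10); print(r); q=r[0]
```

```text
delta [-14.57   -1.116   2.255   0.008   0.002  -0.005]
(array([ 1.2793,  0.7197,  0.099 ,  1.8752, -0.9271,  1.5017,  1.096 ]), np.float64(2.2887833992611187e-16), np.float64(1.7127811137784224e-14))
delta [-14.543  -1.221  16.155   0.008   0.002  -0.005]
(array([ 1.2733,  0.7848, -0.1591,  2.0035, -1.03  ,  1.1914,  1.1202]), np.float64(1.3668035872266426e-16), np.float64(1.7127811137784224e-14))
```

View pics/w6.png

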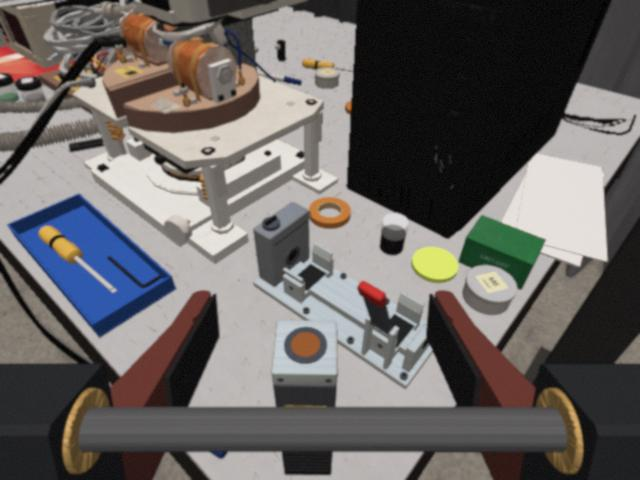

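Call:
step_arm:
  deltas:
    - [-14.5,-1.1,2.3,0,0,0,0]
    - [-14.5,-1.1,2.3,0,0,0,0]
    - [-14.5,-1.1,2.3,0,0,0,0]
    - [-14.5,-1.1,2.3,0,0,0,0]
    - [-14.5,-1.1,2.3,0,0,0,0]
    - [-14.5,-1.1,2.3,0,0,0,0]

```text
time: 13.25
tool_pos: [0.2895, -0.4198, 0.1796]
tcp_rot: [-2.224, -0.834, -1.417]
contact_force: [0.3, 0.0, 0.9]
grip_width: 1.003
finger_force: 0.0
```

```bash
python3 e.py; sed -i 's/; p=p\[m\]; print/; p=p[m] if m.any() else p; print/' g.py; python3 g.py
```

```text
[ 0.2895 -0.4198  0.1796] [-2.2239 -0.8344 -1.4166] [ 1.2661  0.7274  0.0777  1.8668 -0.9872  1.4583  1.1089] 13.25
[ 0.2943  0.5     0.4586  0.2485 -0.0509  0.0161 -0.0056  1.5289] 0.0014016104624372818
0.58 [275.1, 105.5, 362.9, 349.8] 17438 [[ 0.3891 -0.3357  0.0045]
 [ 0.4375 -0.2868  0.1806]]
along d pct [-0.024  -0.0235 -0.0228 -0.0213] across [-0.0231 -0.0018  0.0196]
[ 0.0044 -0.0226]
((0.41875728964805603, -0.30604976415634155), (0.04635518789291382, 0.04401836171746254), 40.632938385009766)
delta [-0.924 -0.373 -0.447  0.001  0.001  0.007]
delta [-0.903 -0.392 13.453  0.001  0.001  0.007]
```

Call:
step_arm:
  deltas:
    - [-0.9,-0.25,3,0,0,0,0]
    - [-0.9,-0.25,6,0,0,0,0]
    - [-0.9,-0.25,9,0,0,0,0]
    - [-0.9,-0.25,11.5,0,0,0,0]
    - [-0.9,-0.25,13,0,0,0,0]
    - [-0.9,-0.25,13.4,0,0,0,0]
    - [-0.9,-0.25,13.4,0,0,0,0]
    - [-0.9,-0.25,13.4,0,0,0,0]

```text
time: 14.02
tool_pos: [0.3766, -0.3423, 0.1148]
tcp_rot: [-2.225, -0.837, -1.418]
contact_force: [-0.1, -0.0, -0.4]
grip_width: 1.0
finger_force: 0.0
```

```bash
python3 e.py
python3 - <<'E'
from kin import *
s=env.state(); G=R.from_rotvec(s["tcp_rot"]).as_matrix(); g=s["tool_pos"]+.061*G[:,2]; print("grasp pt",g,"z",G[:,2],"y",G[:,1],s["contact_force"])
E
```

```text
[ 0.3766 -0.3423  0.1148] [-2.2249 -0.8368 -1.4181] [ 1.3554  0.8164 -0.2927  1.9748 -1.0237  1.0923  1.1036] 14.0167
[ 0.2961  0.494   0.4589  0.2436 -0.0482  0.0162 -0.0053  1.5326] 0.0017040058636773928
grasp pt [ 0.4183 -0.3061  0.089 ] z [ 0.6849  0.5925 -0.4241] y [ 0.6563 -0.7545  0.0057] [-0.0805 -0.0299 -0.3642]
```

Call:
step_arm:
  deltas:
    - [0,0,0,0,0,0,0.6]
    - [0,0,0,0,0,0,0.6]
    - [0,0,0,0,0,0,0.6]
    - [0,0,0,0,0,0,0.6]
    - [0,0,0,0,0,0,0.8]
    - [0,0,0,0,0,0,1]
    - [0,0,0,0,0,0,1]
    - [0,0,0,0,0,0,1]
  force: 45

```text
time: 14.68
tool_pos: [0.3768, -0.3412, 0.1136]
tcp_rot: [-2.223, -0.835, -1.418]
contact_force: [0.1, 0.1, 0.1]
grip_width: 0.496
finger_force: 45.0
```

Run:
```python
from kin import *
s=env.state();print(s["finger_force"],s["grip_width"],s["contact_force"],s["joints"])
G=R.from_rotvec(s["tcp_rot"]).as_matrix(); p=s["tool_pos"]
print("head axis(up) in tool", G.T@[0,0,1.])
print("lift 10cm in tool", G.T@[0,0,10.])
# head_mid in tool frame
hm=np.array([.4190,-.3050,.09]); o=G.T@(hm-p); print("head_mid in tool",o, "grasp pt", p+.061*G[:,2])
np.savez("grip.npz",G=G,o=o)
```

```text
44.996472001075745 0.4956737041577705 [0.0585 0.1295 0.1435] [ 1.3561  0.8196 -0.2947  1.9755 -1.0238  1.0907  1.1039]
head axis(up) in tool [ 0.9063  0.0035 -0.4226]
lift 10cm in tool [ 9.063   0.0349 -4.2263]
head_mid in tool [0.0021 0.0003 0.0604] grasp pt [ 0.4186 -0.305   0.0878]
```

```bash
cat > j.py <<'E'
from sim import *
v=np.load("v.npy"); s=env.state(); q=s["joints"]; o=np.load("grip.npz")["o"]
def T(hm,Rm): return np.array(hm)-Rm@o
F=tilt(92.1,-25)
wps=[([.42,-.305,.24],tilt(41,65),6),([.46,-.29,.30],tilt(60,30),8),([.52,-.25,.28],tilt(85,-10),8),([.5764,-.229,.20],F,8),([.5764,-.229,.044],F,6)]
fr=None
for hm,Rm,n in wps:
    p=T(hm,Rm); delta(p,Rm,fr); fr=(p,Rm); q,e,a=run(q,p,Rm,v,n); print(p.round(3),q.round(2),round(e,3),round(a,1))
E
python3 j.py
```

```text
delta [13.626  0.123 -6.271  0.001  0.     0.003]
[ 0.378 -0.341  0.264] [ 1.37  0.52 -0.29  1.98 -0.96  1.31  0.84] 0.0 0.0
delta [10.701  2.536  2.213  0.248 -0.605 -0.228]
[ 0.444 -0.318  0.351] [ 1.05  0.31 -0.3   1.74 -0.43  1.29  0.4 ] 0.0 0.0
delta [ 8.45   2.843  6.196  0.077 -0.687 -0.438]
[ 0.52  -0.242  0.34 ] [ 0.59  0.27 -0.33  1.74  0.29  1.11  0.07] 0.0 0.0
delta [ 5.482  5.144  7.585 -0.037 -0.261 -0.119]
[ 0.575 -0.205  0.256] [ 0.35  0.42 -0.29  1.8   0.68  0.97 -0.26] 0.0 0.0
delta [ 6.593  0.    14.138  0.     0.     0.   ]
[ 0.575 -0.205  0.1  ] [ 0.27  0.65 -0.19  1.88  0.87  0.73 -0.52] 0.0 0.0
```

Call:
step_arm:
  deltas:
    - [2,0,-1,0,0,0,1]
    - [5,0,-2.4,0,0,0,1]
    - [8.5,0,-4,0,0,0,1]
    - [12,0,-5.5,0,0,0,1]
    - [13.6,0.1,-6.3,0,0,0,1]
    - [13.6,0.1,-6.3,0,0,0,1]

```text
time: 15.18
tool_pos: [0.3778, -0.342, 0.2666]
tcp_rot: [-2.226, -0.841, -1.419]
contact_force: [0.6, -0.8, -5.8]
grip_width: 0.497
finger_force: 45.0
```

Call:
step_arm:
  deltas:
    - [2.5,0.6,0.5,0.06,-0.15,-0.055,1]
    - [5,1.2,1,0.12,-0.3,-0.11,1]
    - [8,1.9,1.6,0.19,-0.45,-0.17,1]
    - [10.7,2.5,2.2,0.25,-0.6,-0.23,1]
    - [10.7,2.5,2.2,0.25,-0.6,-0.23,1]
    - [10.7,2.5,2.2,0.25,-0.6,-0.23,1]
    - [10.7,2.5,2.2,0.25,-0.6,-0.23,1]
    - [10.7,2.5,2.2,0.25,-0.6,-0.23,1]

```text
time: 15.85
tool_pos: [0.4427, -0.3163, 0.3493]
tcp_rot: [-2.424, -1.409, -0.659]
contact_force: [-0.2, 0.3, -4.8]
grip_width: 0.501
finger_force: 45.0
```

```bash
cat > k.py <<'E'
from sim import *
s=log(); print(s["tool_pos"],s["joints"],s["finger_force"],s["grip_width"],s["time"]); q=s["joints"]
v=np.load("v.npy"); o=np.load("grip.npz")["o"]
F=tilt(92.1,-25); fr=None
for hm,Rm,n in [([.52,-.25,.28],tilt(85,-10),8),([.5764,-.229,.20],F,8)]:
    p=np.array(hm)-Rm@o; delta(p,Rm,fr); fr=(p,Rm); q,e,a=run(q,p,Rm,v,n); print(q.round(2),round(e,3),round(a,1))
delta(p,Rm)
E
python3 k.py
```

```text
[ 0.4427 -0.3163  0.3493] [ 0.9914  0.3357 -0.2685  1.6956 -0.4506  1.2711  0.382 ] 44.995776414871216 0.5010375073623038 15.85
delta [ 8.442  3.055  6.047  0.08  -0.692 -0.433]
[ 0.56  0.27 -0.29  1.74  0.28  1.11  0.08] 0.0 0.0
delta [ 5.482  5.144  7.585 -0.037 -0.261 -0.119]
[ 0.32  0.42 -0.25  1.8   0.66  0.96 -0.25] 0.0 0.0
delta [ 9.242  6.002 16.28   0.029 -0.939 -0.576]
```

Call:
step_arm:
  deltas:
    - [8.4,3,6,0.08,-0.69,-0.43,1]
    - [8.4,3,6,0.08,-0.69,-0.43,1]
    - [8.4,3,6,0.08,-0.69,-0.43,1]
    - [8.4,3,6,0.08,-0.69,-0.43,1]
    - [8.4,3,6,0.08,-0.69,-0.43,1]
    - [8.4,3,6,0.08,-0.69,-0.43,1]
    - [9.2,6,16.2,0.03,-0.94,-0.58,1]
    - [9.2,6,16.2,0.03,-0.94,-0.58,1]
    - [9.2,6,16.2,0.03,-0.94,-0.58,1]
    - [9.2,6,16.2,0.03,-0.94,-0.58,1]

```text
time: 16.68
tool_pos: [0.5741, -0.2008, 0.2488]
tcp_rot: [1.927, 2.032, -0.441]
contact_force: [-0.3, 2.1, -6.3]
grip_width: 0.501
finger_force: 45.0
```

Call:
step_arm:
  deltas:
    - [0,0,0,0,0,0,1]
    - [0,0,0,0,0,0,1]

```text
time: 16.85
tool_pos: [0.5735, -0.2088, 0.2559]
tcp_rot: [1.942, 2.014, -0.436]
contact_force: [-0.7, -1.4, -4.5]
grip_width: 0.499
finger_force: 45.0
```

```bash
cat > m.py <<'E'
from sim import *
import sys
s=log(); print(s["tool_pos"],s["joints"],s["contact_force"],s["time"]); G=R.from_rotvec(s["tcp_rot"]).as_matrix()
o=np.load("grip.npz")["o"]; h=np.array([.9063,.0035,-.4226])
print("pred head_mid",s["tool_pos"]+G@o,"axis",G@h)
for n in ["top","scene","wrist"]:
    c=env.camera(n); cv2.imwrite(f"pics/{n}{sys.argv[1]}.png",c["pixels"]); np.savez(f"{n}_{sys.argv[1]}.npz",**{k:np.array(x) for k,x in c.items()})
    for k in env.outline_of(n,"laser_head")[:1]:
        p=cloud(c,k["region"]); hm=s["tool_pos"]+G@o; m=np.linalg.norm(p-hm,axis=1)<.12; p=p[m]
        if len(p)<50: print(n,"few");continue
        t=p[abs(p[:,2]-np.percentile(p[:,2],90))<.01]; r=cv2.minAreaRect(t[:,:2].astype(np.float32))
        print(n,round(k["conf"],2),k["bbox"],len(p),np.percentile(p,[1,50,99],axis=0).ravel(),"toprect",np.round([*r[0],*r[1],r[2]],4))
        np.save(f"{n}_{sys.argv[1]}_head.npy",p)
E
python3 m.py 7
```

```text
[ 0.5735 -0.2088  0.2559] [ 0.2598  0.4178 -0.2437  1.783   0.6394  1.0235 -0.2868] [-0.7471 -1.3861 -4.4999] 16.85
pred head_mid [ 0.5743 -0.2324  0.2003] axis [-0.0318  0.9995 -0.0012]
top 0.76 [335.1, 198.6, 414.5, 226.3] 995 [ 0.5496 -0.3196  0.1836  0.5709 -0.278   0.2212  0.5957 -0.1636  0.2823] toprect [ 0.5735 -0.2403  0.0433  0.1629  2.2562]
scene 0.78 [339.6, 205.3, 400.9, 264.3] 1414 [ 0.5492 -0.3273  0.1821  0.5674 -0.2786  0.2203  0.5959 -0.1556  0.2259] toprect [ 0.576  -0.2482  0.0487  0.1586  2.1092]
wrist 0.68 [211.2, 69.0, 430.4, 477.1] 60517 [ 0.5519 -0.3133  0.1857  0.5733 -0.1618  0.2246  0.5951 -0.1423  0.2259] toprect [ 0.5758 -0.2305  0.045   0.177   2.1863]
```

Call:
step_arm:
  deltas:
    - [1.3,0.1,2.5,0,0,0,1]
    - [2.6,0.1,5.2,0,0,0,1]
    - [4,0.12,8,0,0,0,1]
    - [5,0.12,10.2,0,0,0,1]
    - [5.45,0.12,11.1,0,0,0,1]
    - [5.45,0.12,11.1,0,0,0,1]
    - [5.45,0.12,11.1,0,0,0,1]

```text
time: 17.73
tool_pos: [0.5767, -0.2057, 0.1349]
tcp_rot: [1.936, 2.012, -0.433]
contact_force: [1.2, -0.2, -4.4]
grip_width: 0.5
finger_force: 45.0
```

```bash
python3 m.py 8; python3 -c "
import cv2
cv2.imwrite('pics/s8c.png',cv2.resize(cv2.imread('pics/scene8.png')[200:350,290:440],(600,600),interpolation=cv2.INTER_CUBIC))"
```

```text
[ 0.5767 -0.2057  0.1349] [ 0.2107  0.5752 -0.1924  1.869   0.776   0.8292 -0.4838] [ 1.1684 -0.2488 -4.4164] 17.7333
pred head_mid [ 0.5779 -0.2295  0.0794] axis [-0.0352  0.9994 -0.0042]
top 0.75 [363.4, 210.0, 400.1, 234.5] 769 [ 0.5567 -0.3253  0.0113  0.5763 -0.2777  0.1002  0.6215 -0.2316  0.1059] toprect [ 0.5794 -0.275   0.0445  0.0865  2.7775]
scene 0.62 [339.6, 245.1, 397.4, 307.3] 1283 [ 0.5528 -0.3234  0.0583  0.5729 -0.2755  0.0991  0.602  -0.1536  0.1052] toprect [ 0.5737 -0.2486  0.0557  0.1533  4.0503]
wrist 0.72 [210.4, 118.8, 430.5, 480.0] 52021 [ 0.5546 -0.3097  0.0897  0.5762 -0.1649  0.1022  0.5983 -0.1386  0.1033] toprect [ 0.5783 -0.2265  0.0441  0.1772  2.3448]
```

View pics/wrist8.png

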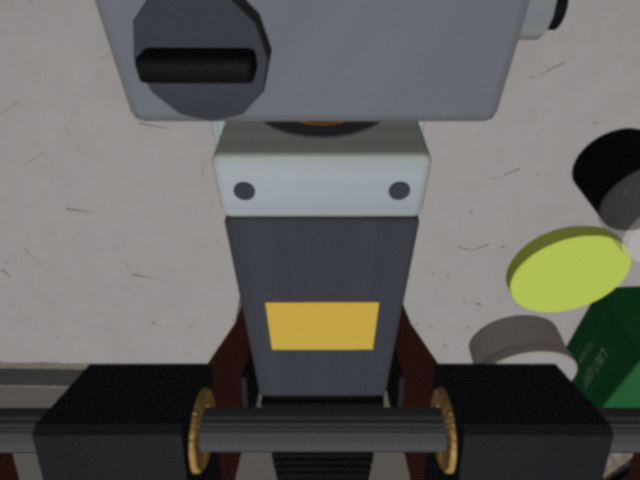

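View pics/s8c.png

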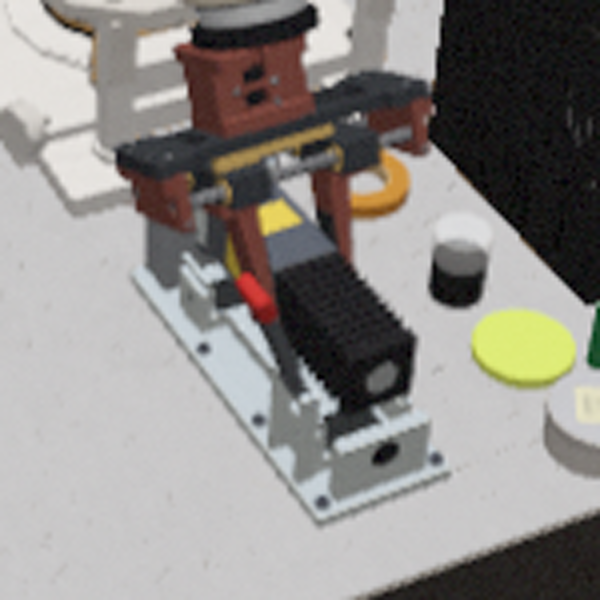

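```bash
cat > n.py <<'E'
from h import *
import sys
t=sys.argv[1]
uv=np.argwhere(np.ones((480,640)))[:,::-1]
def fr(p,c=(.5764,-.229),yaw=92.1):
    a=np.radians(yaw); e=np.array([np.cos(a),np.sin(a)]); f=np.array([-e[1],e[0]]); r=p[:,:2]-c; return np.c_[r@e,r@f,p[:,2]]
for n in("wrist","scene","top"):
    p=fr(world(dict(np.load(f"{n}_{t}.npz")),uv)); x,y,z=p.T
    def show(k,m,ax): 
        if m.sum()>15: print(n,k,m.sum(),np.percentile(p[m][:,ax],[1,5,50,95,99]).round(4))
    show("housing top x",(z>.095)&(z<.1)&(x>.085)&(x<.13)&(abs(y)<.037),0)
    show("housing top y",(z>.095)&(z<.1)&(x>.1)&(x<.12)&(abs(y)<.045),1)
    show("head top x front",(z>.098)&(z<.107)&(x>.06)&(x<.094)&(abs(y)<.015),0)
    show("head bezel y",(z>.098)&(z<.107)&(x>.065)&(x<.085)&(abs(y)<.035),1)
    show("head rear face",(z>.066)&(z<.094)&(x<-.08)&(x>-.105)&(abs(y)<.018),0)
    show("head rear y",(z>.097)&(z<.107)&(x<-.05)&(x>-.085)&(abs(y)<.035),1)
    show("rear stop top x",(z>.047)&(z<.053)&(x<-.085)&(x>-.115)&(abs(y)<.03),0)
    show("rear stop back",(z>.015)&(z<.04)&(x<-.098)&(x>-.12)&(abs(y)<.03),0)
    show("rear stop y",(z>.02)&(z<.053)&(x<-.09)&(x>-.115)&(abs(y)<.045),1)
    show("head top z",(z>.09)&(z<.12)&(x>.02)&(x<.09)&(abs(y)<.018),2)
    show("head top z rear",(z>.09)&(z<.12)&(x<-.03)&(x>-.085)&(abs(y)<.018),2)
E
python3 n.py 8
```

```text
wrist housing top x 37112 [0.0892 0.0897 0.1056 0.115  0.1156]
wrist housing top y 26622 [-0.0346 -0.0325 -0.0109  0.0321  0.0344]
wrist head top x front 16494 [0.0605 0.0622 0.0788 0.0895 0.09  ]
wrist head bezel y 14143 [-0.0227 -0.0209 -0.0016  0.0176  0.0194]
wrist head rear y 2700 [-0.0235 -0.0217 -0.0024  0.0173  0.0191]
wrist head top z 34678 [0.0913 0.0955 0.1022 0.1031 0.1034]
wrist head top z rear 2234 [0.1008 0.1011 0.1024 0.1031 0.1034]
scene head rear face 118 [-0.0951 -0.0944 -0.092  -0.09   -0.0892]
scene head rear y 207 [-0.0226 -0.0212  0.      0.0192  0.0201]
scene rear stop top x 91 [-0.1083 -0.1077 -0.1028 -0.0975 -0.0966]
scene rear stop back 168 [-0.1092 -0.1085 -0.106  -0.1036 -0.1007]
scene rear stop y 296 [-0.0285 -0.0258  0.0037  0.03    0.0313]
scene head top z 70 [0.099  0.0997 0.1018 0.105  0.1053]
scene head top z rear 277 [0.093  0.0975 0.1011 0.1044 0.1051]
top head rear y 262 [-0.0223 -0.0204 -0.0009  0.018   0.0201]
top rear stop top x 44 [-0.1025 -0.1021 -0.1001 -0.093  -0.0921]
top rear stop y 66 [-0.026  -0.0197  0.0204  0.0299  0.0302]
top head top z rear 365 [0.0952 0.0973 0.1008 0.1042 0.1056]
```

Call:
step_arm:
  deltas:
    - [0,-0.15,0,0,0,0,1]
    - [0.2,-0.15,0.45,0,0,0,1]
    - [0.4,-0.15,0.9,0,0,0,1]
    - [0.6,-0.15,1.3,0,0,0,1]
    - [0.8,-0.15,1.75,0,0,0,1]
    - [1.0,-0.15,2.2,0,0,0,1]
    - [1.2,-0.15,2.6,0,0,0,1]
    - [1.35,-0.15,2.9,0,0,0,1]
    - [1.35,-0.15,2.9,0,0,0,1]

```text
time: 18.78
tool_pos: [0.5744, -0.2054, 0.1012]
tcp_rot: [1.936, 2.014, -0.434]
contact_force: [0.4, -0.6, -5.7]
grip_width: 0.497
finger_force: 45.0
```

```bash
python3 m.py 9; sed -e 's/\.098)&(z<\.107/.064)\&(z<.077/; s/\.097)&(z<\.107/.064)\&(z<.077/; s/z>\.09)&(z<\.12/z>.055)\&(z<.09/' n.py > n2.py; python3 n2.py 9 | grep wrist
```

```text
[ 0.5744 -0.2054  0.1012] [ 0.1946  0.6234 -0.1712  1.8876  0.818   0.7774 -0.5413] [ 0.3791 -0.6263 -5.6802] 18.7833
pred head_mid [ 0.5756 -0.2291  0.0456] axis [-0.0357  0.9993 -0.0036]
top 0.8 [356.5, 213.9, 396.2, 238.1] 706 [ 0.5543 -0.316   0.0301  0.5747 -0.275   0.0666  0.5998 -0.2213  0.0716] toprect [ 0.5766 -0.268   0.0435  0.0976  2.3325]
scene 0.82 [353.8, 261.1, 389.2, 310.2] 801 [ 0.5557 -0.3232  0.0435  0.5768 -0.2811  0.0666  0.6001 -0.1872  0.0709] toprect [ 0.5811 -0.2513  0.1479  0.0496 82.9617]
wrist 0.56 [227.5, 235.3, 411.5, 477.5] 28421 [ 0.5532 -0.3108  0.0664  0.5749 -0.1918  0.0687  0.5971 -0.161   0.0697] toprect [ 0.5754 -0.2373  0.0465  0.1551  2.3639]
wrist housing top x 26594 [0.0945 0.0955 0.1016 0.1066 0.1074]
wrist housing top y 16800 [-0.0347 -0.0325 -0.013   0.0068  0.0341]
wrist head top x front 3343 [0.0601 0.0604 0.0645 0.0681 0.0686]
wrist head bezel y 2019 [-0.0202 -0.0182  0.0006  0.0195  0.0214]
wrist head rear face 571 [-0.0852 -0.0845 -0.0813 -0.0801 -0.08  ]
wrist head rear y 2987 [-0.0211 -0.0192  0.0025  0.033   0.0343]
wrist head top z 16229 [0.0678 0.0681 0.0688 0.0695 0.0697]
wrist head top z rear 2242 [0.0671 0.0674 0.0687 0.0694 0.0696]
```

Call:
step_arm:
  deltas:
    - [0.06,0,0.13,0,0,0,1]
    - [0.13,0,0.27,0,0,0,1]
    - [0.15,0,0.32,0,0,0,1]
    - [0.15,0,0.32,0,0,0,1]

```text
time: 19.42
tool_pos: [0.5751, -0.2056, 0.0995]
tcp_rot: [1.935, 2.011, -0.433]
contact_force: [-2.8, 0.8, 3.5]
grip_width: 0.499
finger_force: 45.0
```

Call:
step_arm:
  deltas:
    - [0,0,0,0,0,0,0.48]
    - [0,0,0,0,0,0,0.44]
    - [0,0,0,0,0,0,0.3]
    - [0,0,0,0,0,0,0.3]
    - [0,0,0,0,0,0,0.3]
    - [0,0,0,0,0,0,0.3]

```text
time: 19.92
tool_pos: [0.5749, -0.2056, 0.0987]
tcp_rot: [1.935, 2.012, -0.433]
contact_force: [-0.2, 0.9, 0.7]
grip_width: 0.703
finger_force: 0.0
```

Call:
step_arm:
  deltas:
    - [-0.8,0,-1.8,0,0,0,0.3]
    - [-2.1,0,-4.5,0,0,0,0.3]
    - [-3.8,0,-8.2,0,0,0,0.3]
    - [-5.5,0,-11.8,0,0,0,0.3]
    - [-6.3,0,-13.6,0,0,0,0.3]
    - [-6.3,0,-13.6,0,0,0,0.3]

```text
time: 20.42
tool_pos: [0.5768, -0.2048, 0.2542]
tcp_rot: [1.933, 2.006, -0.425]
contact_force: [0.5, -0.2, -0.2]
grip_width: 0.7
finger_force: 0.0
```

```bash
python3 m.py 10; python3 n2.py 10 | grep -E "wrist|head"
python3 - <<'E'
from h import *
c=env.camera("wrist")
for n in("wrist","top","scene"):
  c=dict(np.load(f"{n}_10.npz")); p=world(c,np.argwhere(np.ones((480,640)))[:,::-1])
  s=p[(p[:,1]>-.31)&(p[:,1]<-.282)&(p[:,2]>.08)&(p[:,2]<.17)&(p[:,0]>.49)&(p[:,0]<.57)]
  if len(s)>10: print(n,len(s),np.percentile(s,[2,50,98],axis=0).ravel(),np.polyfit(s[:,2],s[:,0],1))
E
```

```text
[ 0.5768 -0.2048  0.2542] [ 0.2536  0.4188 -0.2466  1.7878  0.6514  1.0117 -0.3061] [ 0.4998 -0.2288 -0.1863] 20.4167
pred head_mid [ 0.5785 -0.2287  0.1988] axis [-0.0354  0.9993 -0.0057]
top few
scene few
wrist few
wrist head top x front 3137 [0.0603 0.0613 0.0717 0.0813 0.082 ]
wrist head bezel y 3585 [-0.0205 -0.0187  0.0006  0.02    0.0218]
wrist head rear face 248 [-0.0896 -0.0891 -0.0848 -0.0809 -0.0803]
wrist head rear y 1822 [-0.0213 -0.0191  0.0031  0.0334  0.0347]
wrist rear stop top x 188 [-0.1047 -0.1036 -0.098  -0.0944 -0.0939]
wrist rear stop y 373 [-0.03   -0.0293 -0.0237  0.0289  0.0296]
wrist head top z 8925 [0.0642 0.0648 0.066  0.0672 0.0676]
wrist head top z rear 3229 [0.0626 0.063  0.065  0.0667 0.0672]
scene head top x front 102 [0.0609 0.0626 0.0841 0.0933 0.0937]
scene head bezel y 63 [-0.0189 -0.0172  0.0036  0.0218  0.0238]
scene head rear face 22 [-0.094  -0.0931 -0.0893 -0.0847 -0.0813]
scene head rear y 112 [-0.0207 -0.0182  0.0037  0.0229  0.0337]
scene head top z 264 [0.0613 0.0623 0.0651 0.0681 0.0833]
scene head top z rear 263 [0.0607 0.0616 0.0643 0.0675 0.0684]
top head top x front 35 [0.0601 0.0603 0.0639 0.067  0.0672]
top head bezel y 18 [-0.0158 -0.0154  0.0025  0.0211  0.0224]
top head rear face 33 [-0.0875 -0.087  -0.0839 -0.0805 -0.0801]
top head rear y 205 [-0.0203 -0.0181  0.0013  0.0218  0.0346]
top head top z 100 [0.0632 0.064  0.0662 0.0693 0.0701]
top head top z rear 297 [0.0609 0.0622 0.0656 0.0683 0.0696]
wrist 1915 [ 0.5066 -0.3048  0.0814  0.5291 -0.287   0.1095  0.5407 -0.2845  0.1554] [-0.438   0.5762]
top 134 [ 0.5051 -0.3069  0.0843  0.5172 -0.2934  0.1459  0.5398 -0.2834  0.1588] [-0.4253  0.5763]
scene 109 [ 0.5046 -0.3097  0.0838  0.5175 -0.3046  0.1249  0.5356 -0.2888  0.1577] [-0.377   0.5659]
```

```bash
cat > r.py <<'E'
from sim import *
v=np.load("v.npy"); s=env.state(); q=s["joints"]; D=tilt(92.1,0); fr=None
for p,n in [([.45,-.299,.27],8),([.47,-.299,.212],4),([.4976,-.298,.212],4),([.607,-.294,.1545],10)]:
    p=np.array(p); delta(p,D,fr); fr=(p,D); q,e,a=run(q,p,D,v,n); print(q.round(2),round(e,3),round(a,1))
E
python3 r.py
```

```text
delta [ -9.075 -12.788   1.756  -0.002   0.44    0.003]
[ 0.85  0.31 -0.36  1.87  0.13  0.99  0.48] 0.0 0.0
delta [-0.073  1.999  5.8    0.     0.     0.   ]
[ 0.8   0.41 -0.34  1.88  0.18  0.88  0.42] 0.0 0.0
delta [-0.001  2.762  0.     0.     0.     0.   ]
[ 0.77  0.45 -0.34  1.82  0.19  0.9   0.38] 0.0 0.0
delta [-0.001 10.947  5.75   0.     0.     0.   ]
[ 0.62  0.68 -0.31  1.6   0.25  0.91  0.27] 0.0 0.0
```

Call:
step_arm:
  deltas:
    - [-2,-1,-2,0,0.1,0,1]
    - [-9.1,-12.8,1.8,0,0.44,0,1]
    - [-9.1,-12.8,1.8,0,0.44,0,1]
    - [-9.1,-12.8,1.8,0,0.44,0,1]
    - [-9.1,-12.8,1.8,0,0.44,0,1]
    - [-9.1,-12.8,1.8,0,0.44,0,1]
    - [-9.1,-12.8,1.8,0,0.44,0,1]
    - [-9.1,-12.8,1.8,0,0.44,0,1]
    - [-9.1,-12.8,1.8,0,0.44,0,1]
  force: 10

```text
time: 21.52
tool_pos: [0.4516, -0.2979, 0.2707]
tcp_rot: [-2.174, -2.267, -0.001]
contact_force: [-0.1, 1.0, 0.0]
grip_width: 0.056
finger_force: 0.0
```

```bash
python3 r.py
python3 - <<'E'
from h import *
s=env.state(); print(s["tool_pos"],s["grip_width"],s["contact_force"])
p0=s["tool_pos"]; G=R.from_rotvec(s["tcp_rot"]).as_matrix(); H=np.array([.5408,-.2964,.071]); X=np.array([.9993,.0366,0]);Z=np.array([0,0,1.])
for q,w in[(2.2,.0135),(1.97,.0135),(1.75,.0135),(1.57,.0135),(1.38,.0135),(1.2,.0135),(1,.011),(.8,.009),(.6,.0065),(.4,.004),(.2,.001),(0,0),(-.03,0)]:
    P=H+.068*(np.cos(q)*X+np.sin(q)*Z)+.0035*(-np.sin(q)*X+np.cos(q)*Z)-w*X+.08*Z
    print(q,P.round(4),(G.T@(P-p0)*100).round(2))
E
```

```text
delta [-0.102 -0.16   0.071  0.    -0.     0.005]
[ 0.82  0.31 -0.32  1.87  0.11  0.99  0.49] 0.0 0.0
delta [-0.073  1.999  5.8    0.     0.     0.   ]
[ 0.77  0.41 -0.31  1.88  0.16  0.88  0.43] 0.0 0.0
delta [-0.001  2.762  0.     0.     0.     0.   ]
[ 0.74  0.45 -0.31  1.82  0.17  0.9   0.4 ] 0.0 0.0
delta [-0.001 10.947  5.75   0.     0.     0.   ]
[ 0.6   0.67 -0.28  1.6   0.22  0.9   0.28] 0.0 0.0
[ 0.4516 -0.2979  0.2707] 0.05608615990902893 [-0.0972  0.9928  0.0127]
2.2 [ 0.4845 -0.2985  0.2039] [-0.2   3.29  6.68]
1.97 [ 0.4977 -0.298   0.2123] [-0.2   4.61  5.84]
1.75 [ 0.5118 -0.2975  0.2173] [-0.21  6.02  5.34]
1.57 [ 0.5239 -0.297   0.219 ] [-0.22  7.23  5.17]
1.38 [ 0.5368 -0.2965  0.2184] [-0.22  8.52  5.23]
1.2 [ 0.5487 -0.2961  0.2156] [-0.23  9.71  5.51]
1 [ 0.5636 -0.2956  0.2101] [-0.24 11.2   6.06]
0.8 [ 0.5766 -0.2951  0.2022] [-0.25 12.51  6.85]
0.6 [ 0.5884 -0.2947  0.1923] [-0.25 13.69  7.84]
0.4 [ 0.598  -0.2943  0.1807] [-0.26 14.65  9.  ]
0.2 [ 0.6057 -0.294   0.1679] [-0.26 15.42 10.28]
0 [ 0.6088 -0.2939  0.1545] [-0.27 15.72 11.62]
-0.03 [ 0.6088 -0.2939  0.1525] [-0.27 15.73 11.83]
```

Call:
step_arm:
  deltas:
    - [-0.2,1.5,3,0,0,0,1]
    - [-0.2,2.5,6,0,0,0,1]
    - [-0.2,3.6,6,0,0,0,1]
    - [-0.2,4.6,5.85,0,0,0,1]
    - [-0.2,5.3,5.6,0,0,0,1]
    - [-0.2,6,5.35,0,0,0,1]
    - [-0.2,7.2,5.2,0,0,0,1]
    - [-0.2,8.5,5.2,0,0,0,1]
    - [-0.2,9.7,5.5,0,0,0,1]
    - [-0.2,9.7,5.5,0,0,0,1]

```text
time: 22.35
tool_pos: [0.5501, -0.2971, 0.2172]
tcp_rot: [2.174, 2.264, 0.003]
contact_force: [0.2, 0.9, 0.3]
grip_width: 0.004
finger_force: 0.0
```

```bash
cat > st.py <<'E'
from h import *
s=env.state(); print(s["tool_pos"],s["contact_force"],s["time"])
for n in("wrist","top","scene"):
  c=env.camera(n); cv2.imwrite(f"pics/{n}_st.png",c["pixels"])
  for k in env.outline_of(n,"strap")[:1]:
    p=cloud(c,k["region"]); p=p[(p[:,1]>-.312)&(p[:,1]<-.28)&(p[:,2]>.05)&(p[:,2]<.18)&(p[:,0]>.49)&(p[:,0]<.65)]
    if len(p)>10: print(n,round(k["conf"],2),len(p),np.percentile(p,[2,50,98],axis=0).ravel(),np.polyfit(p[:,0],p[:,2],1))
E
python3 st.py
```

```text
[ 0.5501 -0.2971  0.2172] [0.1882 0.8977 0.3203] 22.35
wrist 0.74 4282 [ 0.5378 -0.3053  0.074   0.5626 -0.2901  0.1442  0.5739 -0.283   0.1579] [ 2.5835 -1.3152]
top 0.61 41 [ 0.5368 -0.2971  0.0678  0.5417 -0.288   0.0816  0.5494 -0.2832  0.0993] [ 1.0348 -0.4782]
scene 0.6 213 [ 0.5365 -0.3109  0.0736  0.5492 -0.3037  0.1016  0.5689 -0.2888  0.1571] [ 2.7289 -1.3954]
```

Call:
step_arm:
  deltas:
    - [0,1.5,0.55,0,0,0,1]
    - [0,2.8,1.35,0,0,0,1]
    - [0,4,2.3,0,0,0,1]
    - [0,4.9,3.5,0,0,0,1]
    - [0,5.4,4.2,0,0,0,1]
    - [0,5.7,4.8,0,0,0,1]
    - [0,5.9,5.5,0,0,0,1]
    - [0,6,6.1,0,0,0,1]
    - [0,6,6.3,0,0,0,1]
    - [0,6,6.3,0,0,0,1]

```text
time: 23.48
tool_pos: [0.6061, -0.2955, 0.1547]
tcp_rot: [-2.178, -2.263, 0.003]
contact_force: [-10.2, 2.0, 14.2]
grip_width: 0.003
finger_force: 8.6
```

```bash
python3 st.py
```

```text
[ 0.6061 -0.2955  0.1547] [-10.1973   2.027   14.176 ] 23.4833
wrist 0.95 9303 [ 0.5398 -0.3058  0.0706  0.5765 -0.2928  0.0745  0.6298 -0.2814  0.0769] [0.0098 0.0688]
top 0.6 30 [ 0.5527 -0.3104  0.0547  0.5696 -0.2819  0.0641  0.5962 -0.2802  0.0736] [-0.0144  0.0725]
scene 0.72 277 [ 0.5358 -0.311   0.0642  0.5694 -0.3016  0.0734  0.6277 -0.2868  0.0772] [0.0066 0.0693]
```

Call:
step_arm:
  deltas:
    - [0,-0.1,0.2,0,0,0,1]
    - [0,-0.1,0.2,0,0,0,1]
    - [0,-0.1,-1,0,0,0,1]
    - [0,-0.1,-4,0,0,0,1]
    - [0,-0.1,-8,0,0,0,1]
    - [0,-0.1,-12,0,0,0,1]
    - [0,-0.1,-15,0,0,0,1]
    - [0,-0.1,-15,0,0,0,1]

```text
time: 24.45
tool_pos: [0.609, -0.2961, 0.3115]
tcp_rot: [2.169, 2.255, 0.007]
contact_force: [-0.4, -0.5, 0.6]
grip_width: 0.008
finger_force: 0.0
```

```bash
python3 st.py; python3 m.py 11 >/dev/null; python3 n2.py 11 | grep -E "head"
python3 - <<'E'
from h import *
for n in("top","scene"):
  c=env.camera(n)
  for t in["screwdriver","tin","lens_can","kapton","marker","film_dish"]:
    for k in env.outline_of(n,t)[:1]:
      p=cloud(c,k["region"]); print(n,t,round(k["conf"],2),np.median(p,0) if len(p) else "")
cv2.imwrite("pics/fin.png",cv2.resize(cv2.imread("pics/scene11.png")[190:360,200:470],(800,504),interpolation=cv2.INTER_CUBIC))
E
```

```text
[ 0.609  -0.2961  0.3115] [-0.3759 -0.4549  0.5642] 24.45
wrist 0.87 3563 [ 0.5393 -0.306   0.0726  0.586  -0.2947  0.0747  0.6294 -0.2834  0.0772] [0.0119 0.0678]
top 0.94 379 [ 0.5388 -0.304   0.0713  0.5846 -0.293   0.0751  0.6306 -0.2812  0.0793] [0.0162 0.0656]
scene 0.87 243 [ 0.5382 -0.3091  0.0709  0.5838 -0.2998  0.0742  0.6248 -0.2883  0.0774] [0.0099 0.0684]
wrist head top x front 1603 [0.0602 0.061  0.0711 0.081  0.0817]
wrist head bezel y 1784 [-0.0205 -0.0191  0.0002  0.0198  0.0216]
wrist head rear face 255 [-0.0898 -0.0895 -0.0854 -0.0814 -0.0806]
wrist head rear y 3404 [-0.0342 -0.0306  0.0009  0.0323  0.0345]
wrist head top z 5225 [0.0639 0.0646 0.066  0.0672 0.0678]
wrist head top z rear 3383 [0.0621 0.0627 0.0662 0.0753 0.0759]
scene head top x front 98 [0.0607 0.0629 0.0816 0.0935 0.0939]
scene head bezel y 67 [-0.019  -0.0176  0.0017  0.0212  0.0228]
scene head rear face 20 [-0.0929 -0.0914 -0.0866 -0.0801 -0.0801]
scene head rear y 274 [-0.0339 -0.0308  0.0007  0.0308  0.0339]
scene head top z 287 [0.0615 0.0627 0.0652 0.0699 0.0856]
scene head top z rear 264 [
[... 187 characters left out ...]
0874 -0.087  -0.0831 -0.0801 -0.08  ]
top head rear y 305 [-0.0333 -0.03    0.0015  0.032   0.0347]
top head top z 438 [0.0629 0.064  0.0667 0.0697 0.0708]
top head top z rear 345 [0.0605 0.0625 0.0675 0.0775 0.0783]
top screwdriver 0.72 [0.39   0.1413 0.0243]
top lens_can 0.66 [ 0.7067 -0.1947  0.0503]
top kapton 0.74 [ 0.708  -0.0824  0.0117]
top marker 0.8 [ 0.3506 -0.175   0.0148]
top film_dish 0.7 [ 0.717  -0.2666  0.0121]
scene screwdriver 0.75 [ 0.5512 -0.276   0.0399]
scene tin 0.92 [ 0.7091 -0.3584  0.0287]
scene lens_can 0.7 [ 0.7065 -0.2114  0.036 ]
scene kapton 0.7 [ 0.7088 -0.0903  0.0099]
scene marker 0.64 [ 0.3508 -0.1932  0.0124]
scene film_dish 0.58 [ 0.7142 -0.2751  0.0114]
```

View pics/fin.png

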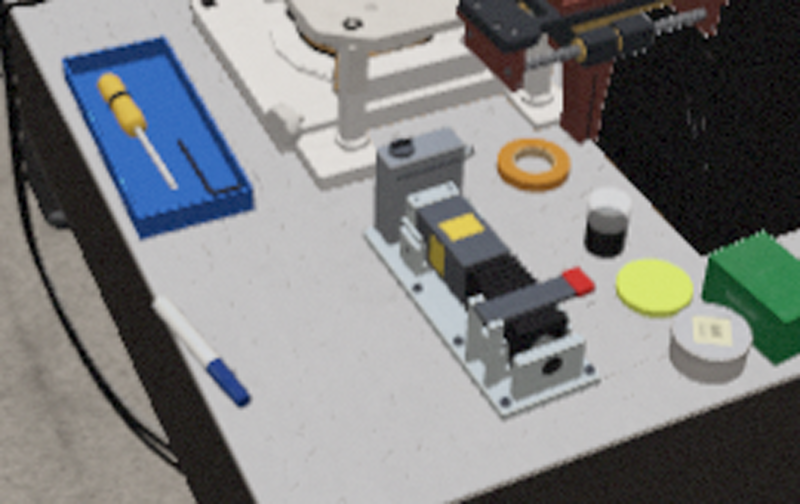

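The picture shows the screwdriver in the tray at (130,130), the head seated in the cradle at (480,260), the strap level across it with its red tab at (578,282), and the bystanders in place. I'm handing the job in.

```bash
python3 -c "
from workcell import env
print(env.finish_job())"
```

```text
the job is handed in; nothing more can be done
None
```

I handed the job in at about 25 s of the 72 s: in the final images the screwdriver lies in the tray, the laser head is flat in the cradle with its lens at the shutter, the strap is closed over it and the bystanders have not moved; the hand-in returned no verdict.

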